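Lever a stuck arm pedestal up off its guide pins

ROBOT

A 6-joint arm with a two-finger parallel gripper is mounted at the origin on the work surface. World frame = base frame: x ahead of the robot, y to its left, z up, the work surface at z = 0. Lengths are in m, angles in rad, forces in N, time in s.
With the tool pointing down it reaches from about 0.35 to 0.775 m from the base axis. Payload 5.5 kg.
Tool frame: the origin (TCP) lies on the mounting face of the last link; the fingertips stand 173 mm ahead of it and the grasp point (between the pads) lies 155 mm ahead of it; z points along the fingers, y is the direction in which the jaws open and shut (so a half turn about z gives the same grasp; the last joint's range is limited). The gripper opens to 85 mm and grips with 20 to 120 N. Pads are 22 mm wide; open, the fingers measure 114 mm over their backs; the gripper's body (76 mm by 85 mm) begins 54 mm behind the grasp point. The pads swing forward as they close: fully open they stand 13 mm farther back than shut.
Start: joints at [1.055, 0.313, 0.046, 1.304, 0, 1.431], TCP at [0.211, 0.535, 0.405] pointing down, gripper open.
Joint ranges: [-2.76, 2.76], [-0.86, 1.69], [-1.03, 1.26], [-2.2, 2.34], [-1.47, 1.5], [-3.14, 3.14]. Speed limits (rad/s): [2.57, 2.57, 3.14, 3.14, 3.14, 3.14].

INTERFACE

Orientations are given as a unit quaternion [w, x, y, z].
In Python, from workcell import get_state, eyes, env gives the robot as it stands. The module is installed in compiled form; this text tells all that it offers.
- The arm moves only by the tool carry_out, never from a script. Its argument "motion" is a list of rows, each an object of numbers: "jaw": the opening, from -1 (shut) to 1 (fully open); "tx", "ty", "tz": the shift along the tool's x, y, z in cm; "wx", "wy", "wz": the turn, a rotation vector about the tool's x, y, z in degrees. In form: [{"jaw": .., "tx": .., "ty": .., "tz": .., "wx": .., "wy": .., "wz": ..}, ...]. A call has 1 to 20 rows; each row shifts and turns the commanded pose from where the row before left it, along the tool's axes as they then stand; what a row does not reach is not made up. A row lasts 1/8 s, in which the tool goes at most 62.5 mm and 10.7 degrees, less where a joint would pass 70% of its speed; a pose out of reach is approached as far as the arm can. A call with a gripper value outside its range is refused whole. The fingers move at their own pace and stop on an object; "force" is the grip in N (left out, the last holds). Time passes only in rows, so rows that do not move let the fingers close. It gives the time, the measured TCP pose, the force and the opening at its end, in the units of the state.
- get_state(): the state, without advancing time (a new reading comes with each control period).
- eyes.read_camera(name): name is "side" or "top" or "wrist"; returns the picture (384x512x3 uint8, blue, green, red); there is no depth.
- eyes.calibration(name): a dict with "K" (3x3 intrinsics, pixels), "k1" (the pictures are not rectified: a ray, as slopes to the right and down, at radius r is drawn at 1 + k1 r^2 times it, then the intrinsics apply), "camera_from_world" (4x4, takes a point from world to camera coordinates). Camera axes: x right, y up, looking along -z (the intrinsics and any distortion apply to the point x, -y, -z); pixel columns grow to the right and rows downward; lengths in m; the calibration is good to about 2 mm. A picture is of the moment at which its call begins: read the wrist's pose just before it. calibration takes no time and is no camera call; for the wrist camera it gives the pose at the moment of the call.
- env.hand_in(): hands the job in, once; it reports no verdict.
The state is a dict: "clock": time; "joint_pos": joint angles; "qvel": joint speeds; "tau": joint torques, N m; "tcp_pos": TCP position; "orientation": TCP orientation; "wrist_force": force on the tool from outside, world axes, zero at the start; "ft_torque": the same for the moment, N m; "finger_gap": finger opening in m.
Only numpy, scipy, OpenCV 4.12 (cv2) and the standard library are available. Lean on these libraries where they do the work, as an engineer would, in place of code of your own. Each camera call takes 0.05 s, during which the arm holds its last target.

TASK

The heavy pedestal is stuck down on its guide pins. Take the pry bar from the mat, put its toe right into the notch under the flange with the bar resting over the yellow fulcrum block, and lever the pedestal up with the bar alone until you feel it come up against the heads of its backed-off screws; the screws hang on their last threads, so ease off there and do not heave on them. Leave the pedestal standing up on its pins, draw the bar out and lay it flat back on the mat, and do not disturb the saucepan, the lid or the parts tray.

Things in the scene. Friction and masses are not known exactly. Their poses are not given: they have to be found in the camera images.
- bench_plate: Aluminium plate fixed to the bench, 210 x 210 mm, 12 mm thick; origin at the centre of its underside, on the bench top (z = 0), z up. Its -x side is the pry side: there the notch is and the fulcrum block stands. A narrow tongue sticks out 50 mm on its +x side.
- pedestal: Heavy arm pedestal, 2.6 to 3.8 kg: dark flange 210 x 210 x 20 mm, flush with and parallel to the bench plate it sits on, and a black column, 124 mm diameter, top 132 mm above the origin (centre of the flange's underside; z = 12 mm when seated). Slides only straight up or down; dry friction of its two pins, about 44 N either way, exceeds its weight: it stays where left. The robot must not touch it.
- notch (a point): Pry notch in the flange's underside, middle of its -x side, under a yellow stripe: 46 mm wide, 16 mm deep (towards the pedestal's +x), 10 mm high from the bench plate's top to its roof while seated. The point is at its mouth, in the flange's side face, centred, at roof height; axes as the pedestal's; it rises with the pedestal.
- screws: Four retaining screws at the flange's corners (80 mm from its centre in x and y; heads 15 mm across, 9 mm high), backed off differently each time: the flange can rise 7 to 11 mm until it meets the heads. Origin: centre of the bench plate's top; it does NOT tell the heads' height, which must be felt. 10 to 30 N of the flange on the heads is right; over 60 N is too much.
- fulcrum: Loose yellow fulcrum block, 0.5 kg, before the notch, its ridge 42 to 48 mm from the flange's side. Foot 64 x 80 mm, 8 mm high, from 36 mm on its -x to 28 mm on its +x side; on it a rib with a round steel ridge (radius 8 mm, 70 mm long) along its y axis, top 23 mm above the bench. Origin on the underside right below the ridge; +x points roughly to the notch.
- pry_bar: Loose steel pry bar, 0.6 kg, lying on the mat. Shank 340 mm long (x from -170 to +170 mm), 18 mm wide, 16 mm high (9 mm high over the 15 mm next to the toe). Origin at the middle of the shank's underside; it balances within 10 mm of it; +x to the toe, z up. Laid over the fulcrum with its toe in the notch and let go it stays: the handle's weight holds the toe against the notch roof.
- bar_handle (a point): Middle of the top of the pry bar's red handle sleeve, the place to press down: x = -115, y = 0, z = +18 mm in the bar's axes. The sleeve reaches from x = -170 to -60 mm, is 23 mm wide and 18 mm high, its underside level with the shank's. Pressed here, some 13 to 19 N lifts the pedestal; each further newton is about 4 N on the screw heads.
- bar_toe (a point): Tip of the pry bar's flat toe, on its underside, middle of its width: x = +188.4, y = 0, z = +7.8 mm in the bar's axes. The toe starts at the shank's end (x = +170 mm), is 20 mm long, 22 mm wide, 5 mm thick, and cranked up by 0.40 rad: it is level when the handle end is raised by 0.40 rad.
- mat: Black rubber tool mat fixed on the bench, 380 x 180 mm (along its x and y), 4 mm thick; origin at the centre of its underside.
- saucepan: Loose steel saucepan, 160 mm diameter, 85 mm high, with a long handle along its +x reaching 227 mm from its centre at 60 to 95 mm height. Origin at the centre of its underside. Bystander.
- pan_lid: Loose steel pan lid lying flat, 166 mm diameter, 41 mm high over its handle. Origin at the centre of its underside. Bystander.
- parts_tray: Loose blue plastic tray with small parts, 100 x 70 x 22 mm. Origin at the centre of its underside. Bystander.
Mind the look-alikes: they are no part of the job. What is meant by the fulcrum is not pink, turquoise or white, and is the larger of those in its own colour.

How it is judged:
By the outcome, as a careful person would: the job done as asked, in the order asked, and still so for the second after the job is handed in, with the robot touching nothing.
It also fails if it takes over 72 s, if anything falls off the work surface, if the arm or the gripper's body presses on something with over 40 N, if the wrist force passes 120 N, or if a joint passes its speed limit or range.

## Working session

There is one attempt and no reset: what is moved stays moved. The work goes in short steps, Python scripts to look and compute and a tool call to move; the robot and the scene stay as the last step left them, time stands still between calls to the robot, and variables do not carry over. Pictures are saved under pics/ and viewed, and the job is handed in when it is done.

Besides the shell and the picture viewer there is one more tool, called after "Emit:" as name(argument=value, ...) on one line, values as JSON. carry_out: Moves the arm, as the interface text tells. Its arguments: {"type":"object","properties":{"motion":{"type":"array"},"force":{"type":"number"}},"required":["motion"]}

```bash
mkdir -p pics; cat > h.py <<'E'
import numpy as np, cv2
from workcell import get_state, eyes, env
def snap(n,fn):
    im=eyes.read_camera(n); cv2.imwrite('pics/'+fn+'.png',im); return im
def ray(cal,u,v):
    K=cal["K"];k=cal["k1"];K=np.array(K)
    d=np.array([(u-K[0,2])/K[0,0],(v-K[1,2])/K[1,1]])
    s=d.copy()
    for _ in range(30): s=d/(1+k*(s@s))
    M=np.array(cal["camera_from_world"]);R=M[:3,:3];t=M[:3,3]
    return -R.T@t, R.T@np.array([s[0],-s[1],-1.0])
def onz(cal,u,v,z):
    o,d=ray(cal,u,v); return o+d*(z-o[2])/d[2]
def proj(cal,p):
    M=np.array(cal["camera_from_world"]);c=M[:3,:3]@np.array(p)+M[:3,3]
    s=np.array([c[0],-c[1]])/-c[2]; s=s*(1+cal["k1"]*(s@s)); K=np.array(cal["K"])
    return np.array([K[0,0]*s[0]+K[0,2],K[1,1]*s[1]+K[1,2]])
E
python3 - <<'E'
from h import *
for n in ["side","top","wrist"]:
    c=eyes.calibration(n); snap(n,n+'0'); print(n,np.array(c["K"]).round(1).tolist(),c["k1"]); print(ray(c,256,192))
s=get_state(); print(s)
E
```

```text
side [[410.0, 0.0, 256.1], [0.0, 410.0, 190.3], [0.0, 0.0, 1.0]] -0.04785321011091765
(array([ 0.05001268, -0.98545557,  0.67947605]), array([ 0.34963518,  0.79634807, -0.49356016]))
top [[357.9, 0.0, 258.2], [0.0, 357.9, 197.4], [0.0, 0.0, 1.0]] -0.07328316267967791
(array([0.47211319, 0.04598366, 1.13934142]), array([ 0.06178275,  0.02087238, -0.99800423]))
wrist [[331.3, 0.0, 257.8], [0.0, 331.3, 192.2], [0.0, 0.0, 1.0]] -0.002855209761892763
(array([0.13592071, 0.56419606, 0.37223264]), array([ 0.29209464, -0.12211874, -0.94857644]))
{'clock': 0.15, 'joint_pos': array([ 1.05536048e+00,  3.13842399e-01,  4.52160014e-02,  1.30362139e+00,
       -4.16295435e-05,  1.43118220e+00]), 'qvel': array([-0.00085857, -0.00096182,  0.00229042, -0.00090731, -0.00196057,
       -0.0007714 ]), 'tau': array([ 2.21493319e-03, -4.81065202e+01,  2.98817074e+01,  1.38653468e-02,
       -1.44071068e-04, -7.97662096e-06]), 'tcp_pos': array([0.21099056, 0.5347239 , 0.4039955 ]), 'orientation': array([-2.13760335e-04,  1.86806878e-01,  9.82396388e-01, -6.93849913e-04]), 'wrist_force': array([-0.73746696, -0.80567468, -0.06764479]), 'ft_torque': array([ 0.01821246,  0.05178789, -0.01473591]), 'finger_gap': 0.08543967971839697}
```

View pics/top0.png

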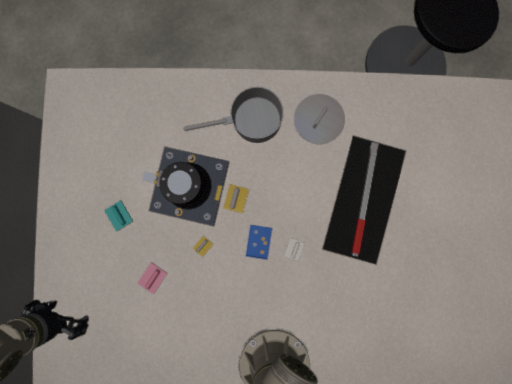

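View pics/side0.png

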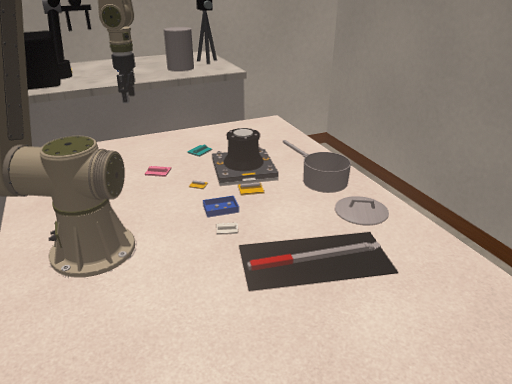

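View pics/wrist0.png

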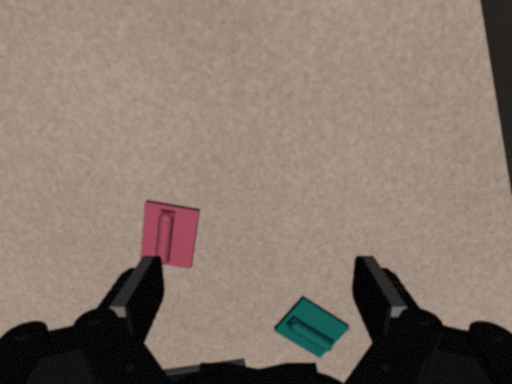

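The top view shows the bar on the mat, with its red handle at (359,237) and its toe at (374,145). The notch stripe is at (219,193), the large yellow fulcrum at (236,198), the blue tray at (259,242) and the pan at (256,115). Now I'll measure them.

```bash
cat > m.py <<'E'
from h import *
im=cv2.imread('pics/top0.png');c=eyes.calibration('top')
hsv=cv2.cvtColor(im,cv2.COLOR_BGR2HSV)
def comps(mask,z,nm,amin=15):
    n,l,st,ce=cv2.connectedComponentsWithStats(mask.astype(np.uint8))
    for i in range(1,n):
        if st[i,4]<amin: continue
        ys,xs=np.where(l==i)
        P=np.array([onz(c,x,y,z)[:2] for x,y in zip(xs,ys)])
        r=cv2.minAreaRect((P*1000).astype(np.float32))
        print(nm,st[i],ce[i].round(1),'cen',np.round(r[0],1),'size',np.round(r[1],1),'ang',round(r[2],1),'mean',(P.mean(0)*1000).round(1))
H,S,V=cv2.split(hsv)
comps((H>=15)&(H<=32)&(S>120)&(V>90),0.008,'yel')
comps(((H<6)|(H>174))&(S>170)&(V>80),0.022,'red')
comps((H>100)&(H<130)&(S>150),0.022,'blue')
comps((V<35)&(S<140),0.004,'dark',200)
big=cv2.resize(im[130:275,130:420],None,fx=2.7,fy=2.7,interpolation=cv2.INTER_CUBIC);cv2.imwrite('pics/topbig.png',big)
im=cv2.imread('pics/side0.png')
big=cv2.resize(im[110:290,180:400],None,fx=3.3,fy=3.3,interpolation=cv2.INTER_CUBIC);cv2.imwrite('pics/sidebig.png',big)
E
python3 m.py
```

```text
yel [224 185  24  28 349] [236.2 198.3] cen [521.  133.5] size [60.2 76.2] ang 76.4 mean [520.4 131.9]
yel [215 186   7  15  56] [218.1 192.6] cen [537.1 190.3] size [11.6 45.4] ang 77.8 mean [537.3 190. ]
yel [194 237  18  19 141] [202.9 246. ] cen [367.7 234.3] size [38.7 49.9] ang 50.3 mean [366.9 232.7]
red [352 219  13  35 242] [358.3 236. ] cen [ 412.3 -253.6] size [ 22.7 104.6] ang 80.3 mean [ 412.2 -253.5]
blue [247 226  24  32 419] [257.9 241.4] cen [387.1  58. ] size [60.5 91.7] ang 82.5 mean [387.4  59.4]
dark [ 414    0   85   53 3676] [456.4  22.5] cen [1123.3 -598.1] size [187.9 302.1] ang 4.3 mean [1134.5 -592. ]
dark [ 324  137   47  120 2674] [348.6 199.4] cen [ 538.3 -238.3] size [ 94.9 370. ] ang 75.9 mean [ 527.1 -225.6]
dark [ 355  144   49  119 2550] [380.2 199.8] cen [ 516.8 -326. ] size [ 83.5 373.6] ang 78.6 mean [ 528.4 -327.2]
dark [172 163  39  46 551] [198.2 189.3] cen [550.9 267. ] size [102.3 148.5] ang 70.9 mean [546.4 254.6]
dark [  22  300   66   46 1164] [ 52.3 320.9] cen [111.7 715.6] size [145.7 219.4] ang 14.6 mean [104.6 723.6]
dark [  0 350  23  31 316] [  9.9 363.8] cen [-51.2 874.4] size [ 39.3 132.8] ang 49.3 mean [-49.7 872.9]
dark [281 354  35  27 342] [298.  366.9] cen [ -7.3 -79. ] size [134.4  36.2] ang 55.6 mean [ -7.  -77.6]
```

View pics/topbig.png

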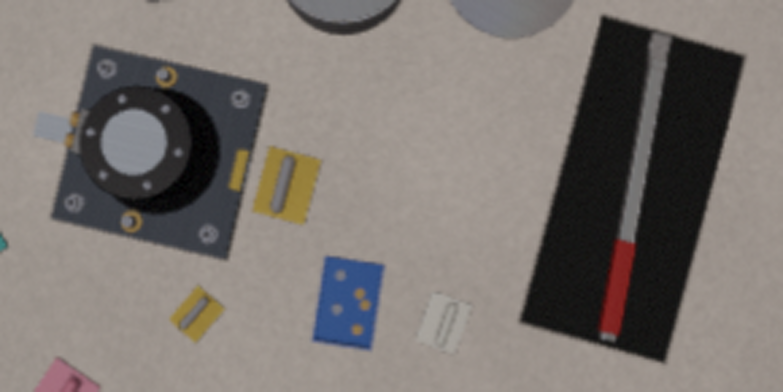

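View pics/sidebig.png

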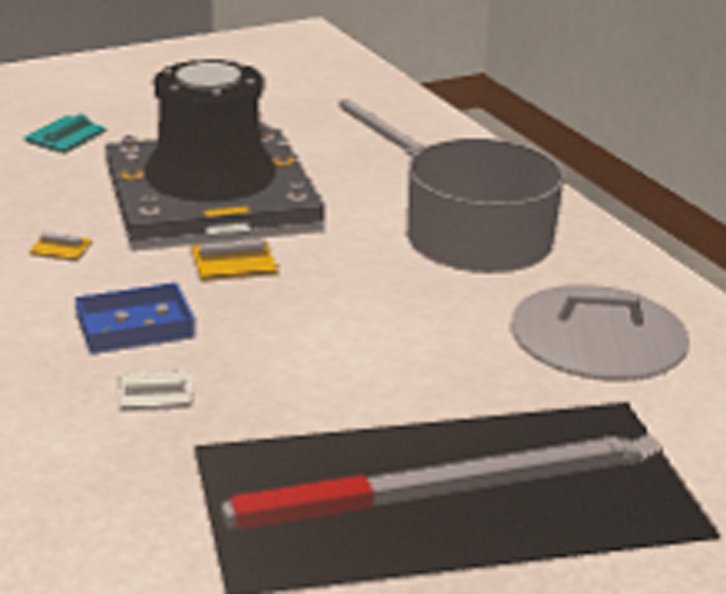

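```bash
cat > m2.py <<'E'
from h import *
im=cv2.imread('pics/top0.png');c=eyes.calibration('top')
H,S,V=cv2.split(cv2.cvtColor(im,cv2.COLOR_BGR2HSV))
print(V[175,225:230],V[150:156,190], V[230,215], V[198,250])
m=((V<92)).astype(np.uint8); m[:, :140]=0;m[:,240:]=0; m[:140]=0;m[240:]=0
n,l,st,ce=cv2.connectedComponentsWithStats(m); i=1+np.argmax(st[1:,4]); m=(l==i).astype(np.uint8);print(st[i])
ct=max(cv2.findContours(m,0,2)[0],key=cv2.contourArea)[:,0]
P=np.array([onz(c,x,y,0.032)[:2]*1000 for x,y in ct],np.float32)
r=cv2.minAreaRect(P);print(r)
ap=cv2.approxPolyDP(cv2.convexHull(ct.astype(np.int32)),5,True)[:,0];print(ap.tolist());print(np.array([onz(c,x,y,.032)*1000 for x,y in ap]).round(1))
# bar: non-black in mat
m=(((V>60))).astype(np.uint8)
hull=cv2.convexHull(np.array([[356,141],[401,153],[374,260],[327,247]],np.int32))
mm=np.zeros_like(m);cv2.fillConvexPoly(mm,hull,1);mm=cv2.erode(mm,np.ones((3,3)))
m&=mm
n,l,st,ce=cv2.connectedComponentsWithStats(m);i=1+np.argmax(st[1:,4]);ys,xs=np.where(l==i);print(st[i])
P=np.array([onz(c,x,y,.020)[:2]*1000 for x,y in zip(xs,ys)],np.float32)
r=cv2.minAreaRect(P);print(r)
v=cv2.fitLine(P,cv2.DIST_HUBER,0,.01,.01).ravel();print(v,'ang',np.degrees(np.arctan2(v[1],v[0])))
s=(P-v[2:])@v[:2];print('ends',v[2:]+v[:2]*s.min(),v[2:]+v[:2]*s.max(),s.max()-s.min())
E
python3 m2.py
```

```text
[ 60 114 156 159 159] [159 150 102  73  81 112] 155 156
[ 149  147   80   79 3528]
((555.154052734375, 280.043212890625), (210.81207275390625, 206.75180053710938), 78.48372650146484)
[[165, 147], [228, 161], [213, 225], [149, 209]]
[[675.3 359.6  32. ]
 [635.3 159.1  32. ]
 [434.9 199.5  32. ]
 [478.9 402.3  32. ]]
[352 146  26 109 765]
((525.9276733398438, -272.03570556640625), (25.348072052001953, 343.4836120605469), 80.60791778564453)
[ 9.8640728e-01 -1.6431871e-01  5.2261853e+02 -2.7173636e+02] ang -9.457659
ends [ 356.48376 -244.06113] [ 695.2835  -300.49942] 343.46844
```

Emit:
carry_out(motion=[{"tx": -4.7, "ty": -2.8}, {"tx": -4.7, "ty": -2.8}, {"tx": -4.7, "ty": -2.8}, {"tx": -4.7, "ty": -2.8}, {"tx": -4.7, "ty": -2.8}, {"tx": -4.7, "ty": -2.8}, {"tx": -4.7, "ty": -2.8}, {"tx": -4.7, "ty": -2.8}, {"tx": -4.7, "ty": -2.8}, {"tx": -4.7, "ty": -2.8}, {}])

```text
invalid input at $.motion[0]: expected keys jaw, tx, ty, tz, wx, wy, wz
```

```bash
python3 - <<'E'
from h import *
c=eyes.calibration('wrist'); im=snap('wrist','w1'); s=get_state();print(s['tcp_pos'],s['clock'])
import pickle;pickle.dump(c,open('w1.pkl','wb'))
E
```

```text
[0.21099875 0.53476261 0.40414021] 0.2
```

View pics/w1.png

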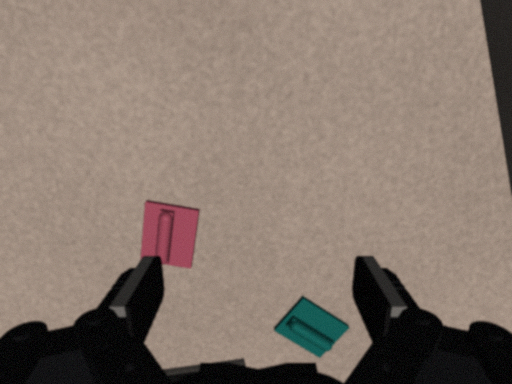

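The move was refused because every key has to be present in each row. The picture is unchanged, still showing the pink and turquoise look-alikes.

Emit:
carry_out(motion=[{"jaw": 1, "tx": -4.7, "ty": -2.8, "tz": 0, "wx": 0, "wy": 0, "wz": 0}, {"jaw": 1, "tx": -4.7, "ty": -2.8, "tz": 0, "wx": 0, "wy": 0, "wz": 0}, {"jaw": 1, "tx": -4.7, "ty": -2.8, "tz": 0, "wx": 0, "wy": 0, "wz": 0}, {"jaw": 1, "tx": -4.7, "ty": -2.8, "tz": 0, "wx": 0, "wy": 0, "wz": 0}, {"jaw": 1, "tx": -4.7, "ty": -2.8, "tz": 0, "wx": 0, "wy": 0, "wz": 0}, {"jaw": 1, "tx": -4.7, "ty": -2.8, "tz": 0, "wx": 0, "wy": 0, "wz": 0}, {"jaw": 1, "tx": -4.7, "ty": -2.8, "tz": 0, "wx": 0, "wy": 0, "wz": 0}, {"jaw": 1, "tx": -4.7, "ty": -2.8, "tz": 0, "wx": 0, "wy": 0, "wz": 0}, {"jaw": 1, "tx": -4.7, "ty": -2.8, "tz": 0, "wx": 0, "wy": 0, "wz": 0}, {"jaw": 1, "tx": -4.7, "ty": -2.8, "tz": 0, "wx": 0, "wy": 0, "wz": 0}, {"jaw": 1, "tx": 0, "ty": 0, "tz": 0, "wx": 0, "wy": 0, "wz": 0}, {"jaw": 1, "tx": 0, "ty": 0, "tz": 0, "wx": 0, "wy": 0, "wz": 0}])

```text
clock: 1.7
tcp_pos: [0.5452, 0.1019, 0.4043]
orientation: [-0.001, 0.187, 0.982, 0.0]
wrist_force: [-1.0, 0.2, -0.4]
finger_gap: 0.0855
```

```bash
python3 - <<'E'
from h import *
c=eyes.calibration('wrist'); im=snap('wrist','w2'); s=get_state();print(s['tcp_pos'],s['clock'],s['orientation'])
import pickle;pickle.dump(c,open('w2.pkl','wb'))
E
```

```text
[0.54488898 0.10246444 0.40450275] 1.75 [-5.32138851e-04  1.86541897e-01  9.82446859e-01  8.59027994e-05]
```

View pics/w2.png

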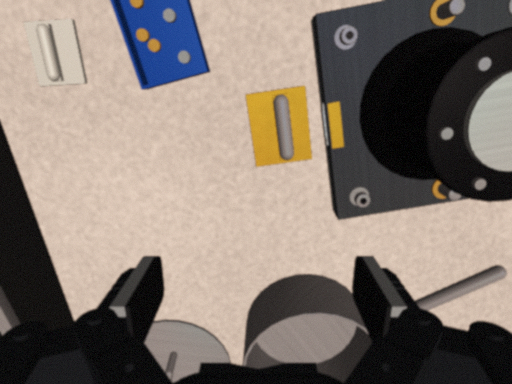

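The wrist view shows the flange's pry edge running from (314,17) to (339,218), the yellow stripe at (335,125), and the fulcrum ridge from (281,97) to (288,157).

```bash
cat > m3.py <<'E'
from h import *
import pickle
c=pickle.load(open('w2.pkl','rb')); im=cv2.imread('pics/w2.png')
H,S,V=cv2.split(cv2.cvtColor(im,cv2.COLOR_BGR2HSV))
y=((H>=12)&(H<=35)&(S>120)&(V>80)).astype(np.uint8)
n,l,st,ce=cv2.connectedComponentsWithStats(y)
for i in range(1,n):
    if st[i,4]>150:
        ys,xs=np.where(l==i); z=.032 if xs.mean()>315 else .008
        r=cv2.minAreaRect(np.array([onz(c,a,b,z)[:2]*1000 for a,b in zip(xs,ys)],np.float32));print('yel',st[i],ce[i].round(1),r)
# edge of flange: first dark px from left per row
E=[]
for v in range(30,205,3):
    if 95<v<155: continue
    row=V[v,300:380].astype(int); d=np.where(row<85)[0]
    E.append((300+d[0]-.5,v))
P=np.array([onz(c,a,b,.032)[:2]*1000 for a,b in E],np.float32)
v=cv2.fitLine(P,cv2.DIST_HUBER,0,.01,.01).ravel();print('edge',v,np.degrees(np.arctan2(v[1],v[0])),'res',np.abs((P-v[2:])@[-v[1],v[0]]).max())
# ridge: grey inside fulcrum
m=((S<70)).astype(np.uint8);m[:, :268]=0;m[:,298:]=0;m[:90]=0;m[165:]=0
n,l,st,ce=cv2.connectedComponentsWithStats(m)
for i in range(1,n):
    if st[i,4]>150:
        ys,xs=np.where(l==i);P=np.array([onz(c,a,b,.019)[:2]*1000 for a,b in zip(xs,ys)],np.float32)
        print('ridge',st[i],ce[i],cv2.minAreaRect(P),P.mean(0))
cv2.imwrite('pics/w2big.png',cv2.resize(im[0:230,230:430],None,fx=2.6,fy=2.6,interpolation=cv2.INTER_CUBIC))
E
python3 m3.py
```

```text
yel [429   0  26  26 314] [438.9  13.9] ((475.9198913574219, 311.2066955566406), (23.640029907226562, 20.559391021728516), 68.58374786376953)
yel [ 246   86   66   80 3371] [278.2 125.2] ((522.297119140625, 136.18331909179688), (63.022438049316406, 79.15423583984375), 76.66168212890625)
yel [327 101  18  48 625] [335.3 124.5] ((537.8538208007812, 189.4971923828125), (13.547953605651855, 47.35049057006836), 78.77336120605469)
edge [ 9.8053545e-01 -1.9634219e-01  5.1800439e+02  1.8126617e+02] -11.32314 res 0.70363426
ridge [275  95  18  64 778] [283.49485861 126.52442159] ((522.8123779296875, 140.0265655517578), (13.380407333374023, 66.45433044433594), 76.61669921875) [522.0452 140.2709]
```

View pics/w2big.png

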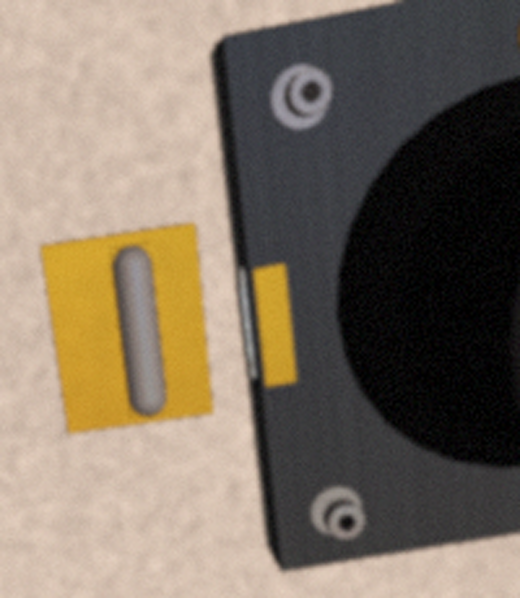

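```bash
python3 - <<'E'
from h import *
import pickle
c=pickle.load(open('w2.pkl','rb')); im=cv2.imread('pics/w2.png').astype(float)
# average shifted profile along edge line (314,17)->(339,218)
for lo,hi in ((50,95),(108,140),(160,190)):
    acc=[]
    for v in range(lo,hi):
        x0=314+(v-17)*25/201
        acc.append([np.interp(x0+np.arange(-6,16),np.arange(512),im[v,:,k]) for k in range(3)])
    a=np.mean(acc,0); print(lo,hi);print(np.c_[np.arange(-6,16),a.T.round(0)].astype(int).tolist())
e=[(314+(v-17)*25/201,v) for v in (40,125,200)]
for z in (0,.012,.032):
    print(z,[ (onz(c,a,b,z)*1000).round(1)[:2].tolist() for a,b in e])
n=np.array([.197,.9804])
for off in range(-2,10):
    x,v=314+(125-17)*25/201+off,125
    print(off,[round(float(onz(c,x,v,z)[:2]@n*1000),1) for z in (0,.012,.022,.032)], 'ridge',round(np.array([522.05,140.3])@n,1),'ctr',round(np.array([555.2,280.])@n-105,1))
for n_ in (1,): 
  ct=eyes.calibration('top'); print(proj(ct,[.5354,.1815,.032]),proj(ct,[.5354,.1780,.032]),proj(ct,[.5354,.1815,.0]))
E
```

```text
50 95
[[-6, 165, 181, 201], [-5, 136, 150, 168], [-4, 90, 98, 110], [-3, 49, 53, 58], [-2, 28, 29, 30], [-1, 24, 23, 24], [0, 29, 29, 29], [1, 46, 43, 44], [2, 61, 57, 56], [3, 67, 62, 61], [4, 67, 61, 60], [5, 66, 61, 59], [6, 66, 61, 60], [7, 67, 62, 61], [8, 68, 63, 62], [9, 69, 64, 62], [10, 68, 63, 62], [11, 68, 63, 62], [12, 66, 61, 60], [13, 66, 61, 59], [14, 65, 60, 59], [15, 67, 62, 60]]
108 140
[[-6, 150, 165, 184], [-5, 116, 126, 139], [-4, 112, 116, 121], [-3, 134, 135, 135], [-2, 124, 124, 125], [-1, 82, 82, 82], [0, 51, 54, 57], [1, 50, 75, 89], [2, 49, 114, 146], [3, 47, 145, 187], [4, 46, 157, 201], [5, 46, 160, 205], [6, 46, 160, 204], [7, 46, 160, 204], [8, 45, 159, 204], [9, 46, 159, 204], [10, 46, 159, 203], [11, 46, 159, 203], [12, 46, 157, 201], [13, 47, 146, 187], [14, 53, 119, 149], [15, 59, 84, 99]]
160 190
[[-6, 142, 156, 174], [-5, 94, 104, 116], [-4, 50, 55, 61], [-3, 27, 28, 30], [-2, 25, 24, 25], [-1, 35, 35, 35], [0, 50, 50, 50], [1, 59, 58, 58], [2, 60, 59, 59], [3, 60, 59, 59], [4, 59, 58, 59], [5, 60, 58, 58], [6, 60, 59, 60], [7, 60, 59, 59], [8, 59
[... 318 characters left out ...]
.6, 281.8] ridge 240.4 ctr 278.9
-1 [288.6, 286.4, 284.6, 282.8] ridge 240.4 ctr 278.9
0 [289.7, 287.5, 285.7, 283.8] ridge 240.4 ctr 278.9
1 [290.8, 288.6, 286.7, 284.8] ridge 240.4 ctr 278.9
2 [291.9, 289.6, 287.7, 285.8] ridge 240.4 ctr 278.9
3 [293.0, 290.7, 288.8, 286.8] ridge 240.4 ctr 278.9
4 [294.1, 291.7, 289.8, 287.8] ridge 240.4 ctr 278.9
5 [295.2, 292.8, 290.8, 288.8] ridge 240.4 ctr 278.9
6 [296.3, 293.9, 291.9, 289.8] ridge 240.4 ctr 278.9
7 [297.4, 294.9, 292.9, 290.8] ridge 240.4 ctr 278.9
8 [298.5, 296.0, 293.9, 291.8] ridge 240.4 ctr 278.9
9 [299.5, 297.0, 294.9, 292.8] ridge 240.4 ctr 278.9
[219.80538567 192.76404509] [220.9280988  192.79287492] [221.0082223  193.36652381]
```

Emit:
carry_out(motion=[{"jaw": 1, "tx": -1.7, "ty": -5.07, "tz": 0, "wx": 0, "wy": 0, "wz": 0}, {"jaw": 1, "tx": -1.7, "ty": -5.07, "tz": 0, "wx": 0, "wy": 0, "wz": 0}, {"jaw": 1, "tx": -1.7, "ty": -5.07, "tz": 0, "wx": 0, "wy": 0, "wz": 0}, {"jaw": 1, "tx": -1.7, "ty": -5.07, "tz": 0, "wx": 0, "wy": 0, "wz": 0}, {"jaw": 1, "tx": -1.7, "ty": -5.07, "tz": 0, "wx": 0, "wy": 0, "wz": 0}, {"jaw": 1, "tx": -1.7, "ty": -5.07, "tz": 0, "wx": 0, "wy": 0, "wz": 0}, {"jaw": 1, "tx": -1.7, "ty": -5.07, "tz": 0, "wx": 0, "wy": 0, "wz": 0}, {"jaw": 1, "tx": 0, "ty": 0, "tz": 4, "wx": 0, "wy": 0, "wz": -6}, {"jaw": 1, "tx": 0, "ty": 0, "tz": 4, "wx": 0, "wy": 0, "wz": -6}, {"jaw": 1, "tx": 0, "ty": 0, "tz": 0, "wx": 0, "wy": 0, "wz": 0}, {"jaw": 1, "tx": 0, "ty": 0, "tz": 0, "wx": 0, "wy": 0, "wz": 0}])

```text
clock: 3.12
tcp_pos: [0.5265, -0.2709, 0.3263]
orientation: [0.001, 0.083, 0.997, -0.0]
wrist_force: [-0.5, -0.4, 1.1]
finger_gap: 0.0852
```

```bash
cat >> h.py <<'E'
def rot(q):
    w,x,y,z=q
    from scipy.spatial.transform import Rotation as Ro
    return Ro.from_quat([x,y,z,w]).as_matrix()
def info():
    s=get_state();R=rot(s['orientation']);print('t',s['clock'],'tcp',(s['tcp_pos']*1000).round(1),'x',R[:,0].round(4),'yaw',np.degrees(np.arctan2(R[1,0],R[0,0])).round(2),'z',R[:,2].round(4),'F',s['wrist_force'].round(1),'T',s['ft_torque'].round(2),'gap',round(s['finger_gap']*1000,1)); return s,R
E
python3 - <<'E'
from h import *
import pickle
c=eyes.calibration('wrist'); im=snap('wrist','w3'); info(); pickle.dump(c,open('w3.pkl','wb'))
E
```

```text
t 3.175 tcp [ 526.8 -271.3  326.9] x [-0.9862  0.1654 -0.0029] yaw 170.48 z [ 0.0026 -0.0017 -1.    ] F [ 0.6 -0.6  0.1] T [-0.01 -0.07 -0.01] gap 85.4
```

View pics/w3.png

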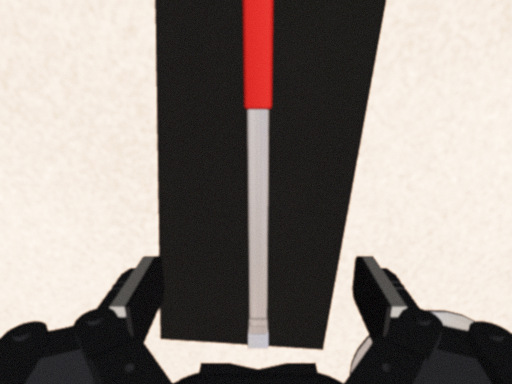

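The wrist view shows the bar near-vertical in the image. The red sleeve ends at about (258,108) and the toe tip is at about (258,347). Now I'll measure it.

```bash
python3 - <<'E'
from h import *
import pickle
c=pickle.load(open('w3.pkl','rb')); im=cv2.imread('pics/w3.png')
H,S,V=cv2.split(cv2.cvtColor(im,cv2.COLOR_BGR2HSV))
red=((H<6)|(H>174))&(S>150)&(V>100)
ys,xs=np.where(red);print('red bottom',ys.max(),'x at boundary',xs[ys>ys.max()-8].mean(),'x at top',xs[ys<8].mean())
C=[]
for v in range(120,310,5):
    r=np.where(V[v,235:285]>90)[0]; C.append((235+r.min(),235+r.max()+0.0,v))
L=np.array([onz(c,(a+b)/2,v,.020)[:2]*1000 for a,b,v in C],np.float32)
W=[np.linalg.norm(onz(c,b+.5,v,.02)-onz(c,a-.5,v,.02))*1000 for a,b,v in C];print('width',np.mean(W))
f=cv2.fitLine(L,cv2.DIST_HUBER,0,.01,.01).ravel();print('yaw',np.degrees(np.arctan2(f[1],f[0])))
d=f[:2]*np.sign(f[0])
b=onz(c,258,ys.max()+.5,.022)[:2]*1000
col=V[325:360,258].astype(int);print(col.tolist())
t=onz(c,258,347.5,.0165)[:2]*1000
print('b',b,'t',t,np.linalg.norm(t-b),'origin from b',b+60*d,'from t',t-190*d,'dir',d, 'line off', (b-f[2:])@[-d[1],d[0]])
E
```

```text
red bottom 108 x at boundary 258.0144230769231 x at top 257.872
width 18.232263291123513
yaw -9.324709
[186, 181, 190, 190, 188, 185, 191, 188, 182, 185, 195, 200, 200, 201, 200, 199, 204, 201, 203, 198, 197, 204, 206, 228, 241, 247, 248, 248, 248, 246, 246, 246, 248, 249, 248]
b [ 467.69982659 -261.2337616 ] t [ 709.17712431 -301.45444395] 244.80397995740302 origin from b [ 526.90698372 -270.95552521] from t [ 521.6877902  -270.66885855] dir [ 0.98678595 -0.1620294 ] line off 0.3924084800897507
```

Emit:
carry_out(motion=[{"jaw": 1, "tx": 0, "ty": 0, "tz": 4.5, "wx": 0, "wy": 0, "wz": 0}, {"jaw": 1, "tx": 0, "ty": 0, "tz": 4.5, "wx": 0, "wy": 0, "wz": 0}, {"jaw": 1, "tx": 0, "ty": 0, "tz": 3.5, "wx": 0, "wy": 0, "wz": 0}, {"jaw": 1, "tx": 0, "ty": 0, "tz": 2.0, "wx": 0, "wy": 0, "wz": 0}, {"jaw": 1, "tx": 0, "ty": 0, "tz": 0, "wx": 0, "wy": 0, "wz": 0}, {"jaw": -1, "tx": 0, "ty": 0, "tz": 0, "wx": 0, "wy": 0, "wz": 0}, {"jaw": -1, "tx": 0, "ty": 0, "tz": 0, "wx": 0, "wy": 0, "wz": 0}, {"jaw": -1, "tx": 0, "ty": 0, "tz": 0, "wx": 0, "wy": 0, "wz": 0}, {"jaw": -1, "tx": 0, "ty": 0, "tz": 0, "wx": 0, "wy": 0, "wz": 0}, {"jaw": -1, "tx": 0, "ty": 0, "tz": 0, "wx": 0, "wy": 0, "wz": 0}, {"jaw": -1, "tx": 0, "ty": 0, "tz": 0, "wx": 0, "wy": 0, "wz": 0}, {"jaw": -1, "tx": 0, "ty": 0, "tz": 0, "wx": 0, "wy": 0, "wz": 0}], force=90)

```text
clock: 4.68
tcp_pos: [0.5262, -0.2717, 0.1807]
orientation: [0.001, 0.083, 0.997, 0.0]
wrist_force: [-0.7, 1.2, 5.1]
finger_gap: 0.0154
```

```bash
python3 - <<'E'
from h import *
info()
E
```

```text
t 4.675 tcp [ 526.2 -271.7  180.7] x [-0.9862  0.1654 -0.0012] yaw 170.48 z [ 1.2e-03  1.0e-04 -1.0e+00] F [-0.7  1.2  5.1] T [0.42 0.19 0.06] gap 15.4
```

Emit:
carry_out(motion=[{"jaw": -1, "tx": 0, "ty": 0, "tz": -0.5, "wx": 0, "wy": 0, "wz": 0}, {"jaw": -1, "tx": 0, "ty": 0, "tz": -1.5, "wx": 0, "wy": 0, "wz": 0}, {"jaw": -1, "tx": 0, "ty": 0, "tz": -3, "wx": 0, "wy": 0, "wz": 0}, {"jaw": -1, "tx": 0, "ty": 0, "tz": -4, "wx": 0, "wy": 0, "wz": 0}, {"jaw": -1, "tx": 0, "ty": 0, "tz": -4, "wx": 0, "wy": 0, "wz": 0}, {"jaw": -1, "tx": 0, "ty": 0, "tz": 0, "wx": 0, "wy": 0, "wz": 0}, {"jaw": -1, "tx": 0, "ty": 0, "tz": 0, "wx": 0, "wy": 0, "wz": 0}, {"jaw": -1, "tx": 0, "ty": 0, "tz": 0, "wx": 0, "wy": 0, "wz": 0}])

```text
clock: 5.68
tcp_pos: [0.5252, -0.2714, 0.3074]
orientation: [-0.002, 0.083, 0.997, 0.001]
wrist_force: [-0.2, -0.1, -5.8]
finger_gap: 0.0155
```

```bash
python3 - <<'E'
from h import *
import pickle
s,R=info(); c=eyes.calibration('wrist');pickle.dump(c,open('w4.pkl','wb'));snap('wrist','w4');im=snap('side','s4')
cv2.imwrite('pics/s4b.png',cv2.resize(im[60:320,150:450],None,fx=2.3,fy=2.3))
cs=eyes.calibration('side')
T=s['tcp_pos']
for bx in (-170,-60,0,170,188.4):
    z=.1767-(0.0078 if bx>180 else 0); p=T+R@np.array([-(bx+1)/1000,0,z]); print(bx,proj(cs,p).round(1),proj(c,p).round(1))
E
```

```text
t 5.675 tcp [ 525.2 -271.4  307.4] x [-0.9862  0.1657  0.0038] yaw 170.46 z [-0.0034  0.0025 -1.    ] F [-0.2 -0.1 -5.8] T [ 0.01 -0.04 -0.01] gap 15.5
-170 [249.  225.9] [ 258.8 -199.1]
-60 [293.2 219.7] [258.3 133.7]
0 [316.4 216.4] [258.1 255.8]
170 [378.6 207.7] [257.8 485. ]
188.4 [385.5 204.2] [257.7 517.5]
```

View pics/s4b.png

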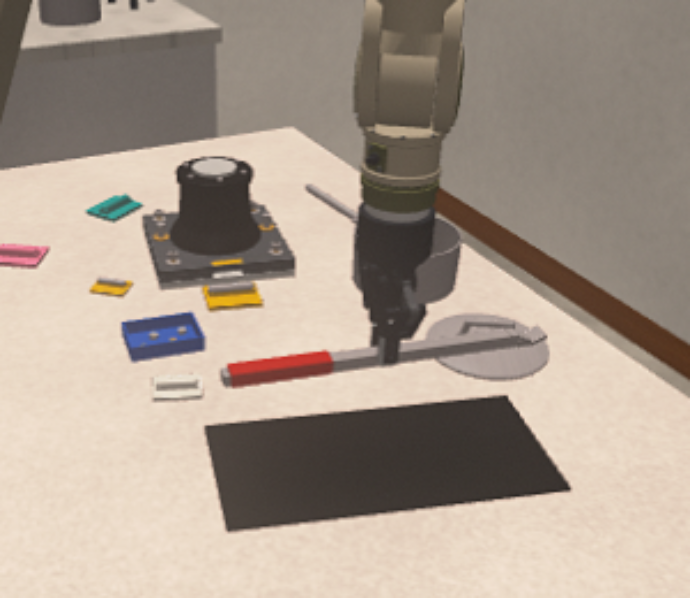

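View pics/w4.png

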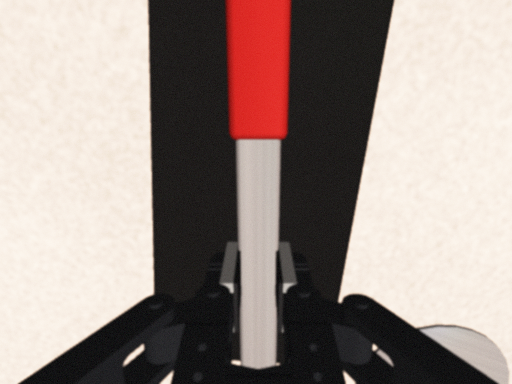

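The bar is held level, and the predicted projections match the side picture: handle end at about (249,227) and toe tip at about (387,205). Next I'll plan the poses.

```bash
cat > plan.py <<'E'
from h import *
from scipy.spatial.transform import Rotation as Ro
YAW=np.radians(78.6); n=np.array([np.cos(YAW),np.sin(YAW),0]); t=np.array([n[1],-n[0],0]); Z=np.array([0,0,1.])
FACE,LAT,RS=.284,.490,.2404
G=np.array([-.0008,0,.1767])  # bar origin in tool
def pose(depth,zt,th,lat=LAT,g=G):
    bx=np.cos(th)*n-np.sin(th)*Z; bz=np.sin(th)*n+np.cos(th)*Z
    tip=(FACE+depth)*n+lat*t+zt*Z
    org=tip-.1884*bx-.0078*bz
    R=np.c_[-bx,np.cross(-bz,-bx),-bz]
    return org-R@g,R,org
def clear(depth,zt,th):
    rel=np.array([RS-(FACE+depth),.015-zt]); return (-(rel@[np.sin(th),np.cos(th)])-.0078-.008)*1000
def delta(p,R,p2,R2):
    d=R.T@(p2-p)*100; w=np.degrees(Ro.from_matrix(R.T@R2).as_rotvec()); return d.round(2),w.round(2)
E
python3 - <<'E'
from plan import *
s,R=info();p=s['tcp_pos']
for a in [(-.08,.08,0),(-.06,.06,.4),(-.03,.030,.4),(-.01,.021,.4),(0,.0165,.4),(.013,.0145,.4),(.013,.0168,.26)]:
    P,R2,o=pose(*a); d=delta(p,R,P,R2); print(a,'tcp',(P*1000).round(1),'org',(o*1000).round(0),'ridge clr',round(clear(*a),1),d)
    p,R=P,R2
E
```

```text
t 5.775 tcp [ 525.4 -271.5  307.8] x [-0.9862  0.1657  0.0031] yaw 170.46 z [-0.0028  0.0021 -1.    ] F [-0.5  0.  -6. ] T [ 0.01 -0.09 -0.05] gap 15.4
(-0.08, 0.08, 0) tcp [483.3 -82.3 248.9] org [483. -82.  72.] ridge clr 49.2 (array([ 7.27, 17.95,  5.94]), array([ 2.100e-01, -7.000e-02, -8.814e+01]))
(-0.06, 0.06, 0.4) tcp [503.2  16.4 289.2] org [490. -50. 126.] ridge clr 19.3 (array([-10.07,   0.  ,  -4.03]), array([ 0.  , 22.92,  0.  ]))
(-0.03, 0.03, 0.4) tcp [509.1  45.8 259.2] org [496. -21.  96.] ridge clr 3.3 (array([-3.93,  0.  ,  1.59]), array([0., 0., 0.]))
(-0.01, 0.021, 0.4) tcp [513.   65.4 250.2] org [500.  -1.  87.] ridge clr 2.8 (array([-2.19, -0.  ,  0.05]), array([0., 0., 0.]))
(0, 0.0165, 0.4) tcp [515.   75.2 245.7] org [502.   8.  83.] ridge clr 2.6 (array([-1.1 ,  0.  ,  0.03]), array([0., 0., 0.]))
(0.013, 0.0145, 0.4) tcp [517.6  87.9 243.7] org [504.  21.  81.] ridge clr 5.8 (array([-1.28,  0.  , -0.32]), array([0., 0., 0.]))
(0.013, 0.0168, 0.26) tcp [511.5  57.6 228.7] org [503.  14.  58.] ridge clr 0.5 (array([2.26, 0.  , 2.59]), array([ 0.  , -8.02, -0.  ]))
```

Emit:
carry_out(motion=[{"jaw": -1, "tx": 0, "ty": 0, "tz": 0, "wx": 0, "wy": 0, "wz": -5}, {"jaw": -1, "tx": 0, "ty": 0, "tz": 0, "wx": 0, "wy": 0, "wz": -9}, {"jaw": -1, "tx": 0, "ty": 0, "tz": 0, "wx": 0, "wy": 0, "wz": -9}, {"jaw": -1, "tx": 0, "ty": 0, "tz": 0, "wx": 0, "wy": 0, "wz": -9}, {"jaw": -1, "tx": 0, "ty": 0, "tz": 0, "wx": 0, "wy": 0, "wz": -9}, {"jaw": -1, "tx": 0, "ty": 0, "tz": 0, "wx": 0, "wy": 0, "wz": -9}, {"jaw": -1, "tx": 0, "ty": 0, "tz": 0, "wx": 0, "wy": 0, "wz": -9}, {"jaw": -1, "tx": 0, "ty": 0, "tz": 0, "wx": 0, "wy": 0, "wz": -9}, {"jaw": -1, "tx": 0, "ty": 0, "tz": 0, "wx": 0, "wy": 0, "wz": -9}, {"jaw": -1, "tx": 0, "ty": 0, "tz": 0, "wx": 0, "wy": 0, "wz": -7}, {"jaw": -1, "tx": 0, "ty": 0, "tz": 0, "wx": 0, "wy": 0, "wz": -4.1}, {"jaw": -1, "tx": -2.7, "ty": 1.2, "tz": 0, "wx": 0, "wy": 0, "wz": 0}, {"jaw": -1, "tx": -4, "ty": 1.8, "tz": 0, "wx": 0, "wy": 0, "wz": 0}, {"jaw": -1, "tx": -4.4, "ty": 1.9, "tz": 0, "wx": 0, "wy": 0, "wz": 0}, {"jaw": -1, "tx": -4, "ty": 1.8, "tz": 0, "wx": 0, "wy": 0, "wz": 0}, {"jaw": -1, "tx": -2.6, "ty": 1.2, "tz": 0, "wx": 0, "wy": 0, "wz": 0}, {"jaw": -1, "tx": 0, "ty": 0, "tz": 0, "wx": 0, "wy": 0, "wz": 0}])

```text
clock: 7.9
tcp_pos: [0.4825, -0.0807, 0.3089]
orientation: [-0.0, -0.634, 0.773, 0.001]
wrist_force: [0.8, -0.1, -6.0]
finger_gap: 0.015
```

```bash
python3 - <<'E'
from plan import *
s,R=info();p=s['tcp_pos'];print(s['joint_pos'].round(2))
P,R2,o=pose(-.06,.06,.4); print(delta(p,R,P,R2))
E
```

```text
t 7.9 tcp [482.5 -80.7 308.9] x [-1.951e-01 -9.808e-01 -8.000e-04] yaw -101.25 z [-0.0023  0.0013 -1.    ] F [ 0.8 -0.1 -6. ] T [-0.04  0.01  0.05] gap 15.0
[-0.33  0.2  -0.34  1.03  0.   -1.7 ]
(array([-9.92, -0.14,  1.98]), array([ 0.11, 22.96,  0.17]))
```

Emit:
carry_out(motion=[{"jaw": -1, "tx": 0, "ty": 0, "tz": 0, "wx": 0, "wy": 4, "wz": 0.2}, {"jaw": -1, "tx": 0, "ty": 0, "tz": 0, "wx": 0, "wy": 5, "wz": 0}, {"jaw": -1, "tx": 0, "ty": 0, "tz": 0, "wx": 0, "wy": 5, "wz": 0}, {"jaw": -1, "tx": 0, "ty": 0, "tz": 0, "wx": 0, "wy": 5, "wz": 0}, {"jaw": -1, "tx": 0, "ty": 0, "tz": 0, "wx": 0, "wy": 4, "wz": 0}, {"jaw": -1, "tx": -2.5, "ty": 0, "tz": -0.5, "wx": 0, "wy": 0, "wz": 0}, {"jaw": -1, "tx": -3, "ty": -0.1, "tz": -0.6, "wx": 0, "wy": 0, "wz": 0}, {"jaw": -1, "tx": -2.7, "ty": 0, "tz": -0.6, "wx": 0, "wy": 0, "wz": 0}, {"jaw": -1, "tx": -1.7, "ty": 0, "tz": -0.3, "wx": 0, "wy": 0, "wz": 0}, {"jaw": -1, "tx": 0, "ty": 0, "tz": 0, "wx": 0, "wy": 0, "wz": 0}, {"jaw": -1, "tx": 0, "ty": 0, "tz": 0, "wx": 0, "wy": 0, "wz": 0}])

```text
clock: 9.28
tcp_pos: [0.5046, 0.0134, 0.2893]
orientation: [-0.155, -0.619, 0.76, -0.126]
wrist_force: [-0.8, -0.8, -6.7]
finger_gap: 0.0155
```

```bash
cat >> plan.py <<'E'
def barpts(s,R,g=G):
    o=s['tcp_pos']+R@g; return o,-R[:,0],-R[:,2]
def look(tag):
    s,R=info();o,bx,bz=barpts(s,R)
    tip=o+.1884*bx+.0078*bz; th=np.arcsin(-bx[2])
    print('tip depth %.1f z %.1f lat off %.1f th %.3f clr %.1f'%((tip@n-FACE)*1000,tip[2]*1000,(tip@t-LAT)*1000,th,clear(tip@n-FACE,tip[2],th)))
    cs=eyes.calibration('side');ct=eyes.calibration('top')
    im=snap('side','s'+tag); it=snap('top','t'+tag)
    for nm,q in (('tip',tip),('toe base',o+.17*bx),('hend',o-.17*bx),('hendtop',o-.17*bx+.018*bz)): print(nm,'side',proj(cs,q).round(1),'top',proj(ct,q).round(1))
    cv2.imwrite('pics/s'+tag+'b.png',cv2.resize(im[140:270,170:350],None,fx=4,fy=4,interpolation=cv2.INTER_CUBIC))
    cv2.imwrite('pics/t'+tag+'b.png',cv2.resize(it[130:270,150:330],None,fx=4,fy=4,interpolation=cv2.INTER_CUBIC))
    return s,R
E
python3 - <<'E'
from plan import *
s,R=look('5');p=s['tcp_pos']
for a in [(-.03,.030,.4),(-.01,.021,.4),(0,.0165,.4),(.013,.0145,.4)]:
  P,R2,o=pose(*a); print(a,delta(p,R,P,R2)); p,R=P,R2
E
```

```text
t 9.275 tcp [504.6  13.4 289.3] x [-0.1861 -0.9014  0.3909] yaw -101.66 z [-0.0789 -0.3829 -0.9204] F [-0.8 -0.8 -6.7] T [ 0.8  -0.14  0.02] gap 15.5
tip depth -63.0 z 59.9 lat off 2.5 th 0.402 clr 18.0
tip side [253.6 175.3] top [239.1 195.7]
toe base side [254.9 178.1] top [245.5 197.2]
hend side [281.2 188. ] top [358.2 221.7]
hendtop side [280.6 180.7] top [357.3 221.2]
(-0.03, 0.03, 0.4) (array([-4.18,  0.21,  1.5 ]), array([ 0.1 , -0.09, -0.24]))
(-0.01, 0.021, 0.4) (array([-2.19, -0.  ,  0.05]), array([0., 0., 0.]))
(0, 0.0165, 0.4) (array([-1.1 ,  0.  ,  0.03]), array([0., 0., 0.]))
(0.013, 0.0145, 0.4) (array([-1.28,  0.  , -0.32]), array([0., 0., 0.]))
```

View pics/s5b.png

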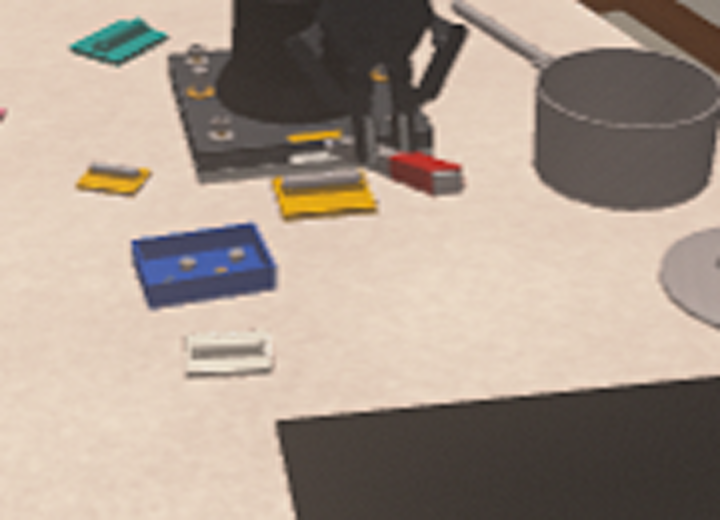

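View pics/t5b.png

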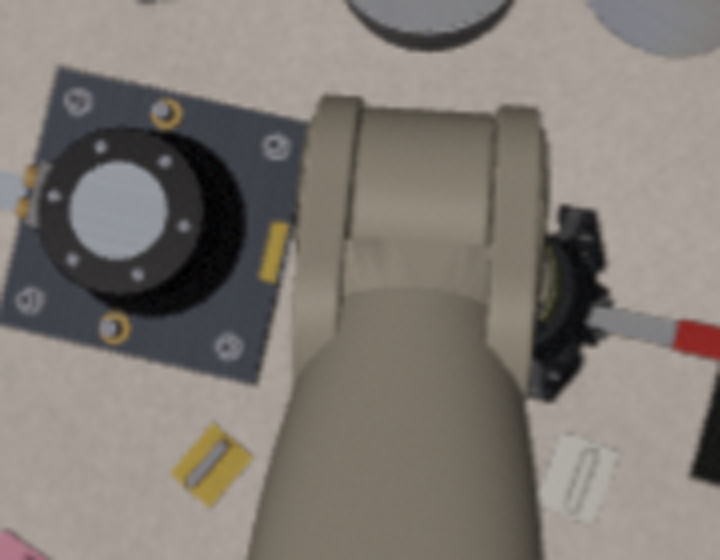

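```bash
python3 - <<'E'
from h import *
im=snap('wrist','w5')
for f in ('w4','w5'):
    im=cv2.imread('pics/%s.png'%f);H,S,V=cv2.split(cv2.cvtColor(im,cv2.COLOR_BGR2HSV))
    red=((H<6)|(H>174))&(S>150)&(V>100);ys,xs=np.where(red)
    print(f,ys.max(),[ (xs[ys==v].min(),xs[ys==v].max()) for v in (5,60,130)])
E
```

```text
w4 139 [(np.int64(226), np.int64(290)), (np.int64(228), np.int64(289)), (np.int64(230), np.int64(287))]
w5 138 [(np.int64(227), np.int64(289)), (np.int64(228), np.int64(288)), (np.int64(230), np.int64(285))]
```

View pics/w5.png

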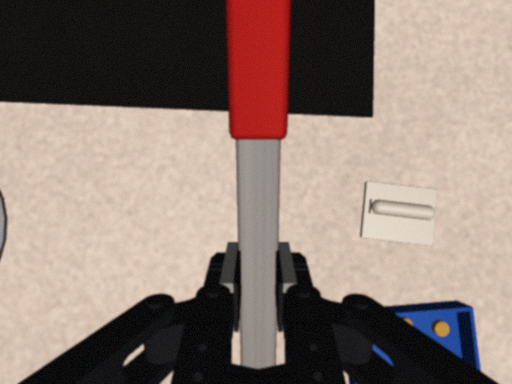

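The wrist view shows the bar has not slipped in the grip: the sleeve end is at row 138, against 139 before. I'll approach to just before the notch mouth.

Emit:
carry_out(motion=[{"jaw": -1, "tx": -2.1, "ty": 0.1, "tz": 0.75, "wx": 0, "wy": 0, "wz": -0.2}, {"jaw": -1, "tx": -2.1, "ty": 0.1, "tz": 0.75, "wx": 0, "wy": 0, "wz": 0}, {"jaw": -1, "tx": -1.2, "ty": 0, "tz": 0, "wx": 0, "wy": 0, "wz": 0}, {"jaw": -1, "tx": -0.7, "ty": 0, "tz": 0, "wx": 0, "wy": 0, "wz": 0}, {"jaw": -1, "tx": 0, "ty": 0, "tz": 0, "wx": 0, "wy": 0, "wz": 0}, {"jaw": -1, "tx": 0, "ty": 0, "tz": 0, "wx": 0, "wy": 0, "wz": 0}, {"jaw": -1, "tx": 0, "ty": 0, "tz": 0, "wx": 0, "wy": 0, "wz": 0}])

```text
clock: 10.3
tcp_pos: [0.5127, 0.0634, 0.2522]
orientation: [-0.154, -0.62, 0.759, -0.126]
wrist_force: [0.1, 0.1, -6.6]
finger_gap: 0.0151
```

```bash
python3 - <<'E'
from plan import *
s,R=look('6');p=s['tcp_pos']
for a in [(0,.0165,.4),(.013,.0145,.4)]:
  P,R2,o=pose(*a); print(a,delta(p,R,P,R2)); p,R=P,R2
E
```

```text
t 10.3 tcp [512.7  63.4 252.2] x [-0.1829 -0.9022  0.3906] yaw -101.46 z [-0.0781 -0.3827 -0.9206] F [ 0.1  0.1 -6.6] T [ 0.8  -0.13 -0.  ] gap 15.1
tip depth -12.3 z 22.8 lat off 0.1 th 0.401 clr 3.6
tip side [249.9 178.4] top [224.  193.5]
toe base side [251.1 181.1] top [230.2 194.9]
hend side [275.1 191.3] top [336.7 217.8]
hendtop side [274.6 184.5] top [335.4 217.2]
(0, 0.0165, 0.4) (array([-1.36,  0.01,  0.12]), array([ 0.05, -0.07, -0.06]))
(0.013, 0.0145, 0.4) (array([-1.28,  0.  , -0.32]), array([0., 0., 0.]))
```

View pics/s6b.png

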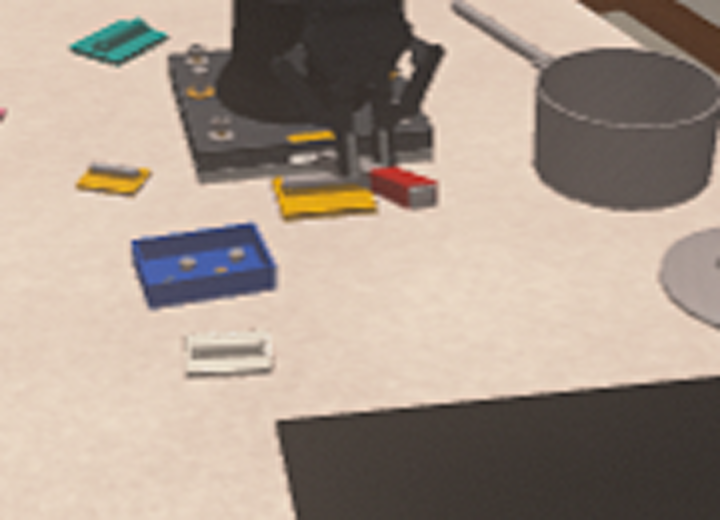

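Emit:
carry_out(motion=[{"jaw": -1, "tx": -0.5, "ty": 0, "tz": 0.08, "wx": 0, "wy": 0, "wz": 0}, {"jaw": -1, "tx": -0.4, "ty": 0, "tz": 0.08, "wx": 0, "wy": 0, "wz": 0}, {"jaw": -1, "tx": -0.3, "ty": 0, "tz": 0.04, "wx": 0, "wy": 0, "wz": 0}, {"jaw": -1, "tx": 0, "ty": 0, "tz": 0, "wx": 0, "wy": 0, "wz": 0}, {"jaw": -1, "tx": 0, "ty": 0, "tz": 0, "wx": 0, "wy": 0, "wz": 0}])

```text
clock: 11.02
tcp_pos: [0.5146, 0.0738, 0.2452]
orientation: [-0.155, -0.621, 0.758, -0.126]
wrist_force: [-0.2, -1.2, -5.9]
finger_gap: 0.0153
```

```bash
python3 - <<'E'
from plan import *
s,R=look('7');p=s['tcp_pos']
for a in [(.004,.0148,.4),(.013,.0142,.4)]:
  P,R2,o=pose(*a); print(a,delta(p,R,P,R2)); p,R=P,R2
E
```

```text
t 11.025 tcp [514.6  73.8 245.2] x [-0.182  -0.9023  0.3908] yaw -101.41 z [-0.0787 -0.3828 -0.9205] F [-0.2 -1.2 -5.9] T [ 0.83 -0.2  -0.03] gap 15.3
tip depth -1.8 z 15.8 lat off -0.4 th 0.401 clr 1.3
tip side [249.2 178.8] top [220.9 193. ]
toe base side [250.3 181.5] top [227.1 194.4]
hend side [274.  191.7] top [332.4 216.9]
hendtop side [273.4 184.9] top [331.1 216.4]
(0.004, 0.0148, 0.4) (array([-0.55, -0.01, -0.1 ]), array([ 0.08, -0.08, -0.01]))
(0.013, 0.0142, 0.4) (array([-0.85,  0.  , -0.3 ]), array([0., 0., 0.]))
```

Emit:
carry_out(motion=[{"jaw": -1, "tx": -0.28, "ty": 0, "tz": -0.05, "wx": 0, "wy": 0, "wz": 0}, {"jaw": -1, "tx": -0.28, "ty": 0, "tz": -0.05, "wx": 0, "wy": 0, "wz": 0}, {"jaw": -1, "tx": -0.15, "ty": 0, "tz": -0.05, "wx": 0, "wy": 0, "wz": 0}, {"jaw": -1, "tx": 0, "ty": 0, "tz": 0, "wx": 0, "wy": 0, "wz": 0}])

```text
clock: 11.62
tcp_pos: [0.5161, 0.0809, 0.2438]
orientation: [-0.155, -0.621, 0.758, -0.126]
wrist_force: [-1.1, 0.5, -6.0]
finger_gap: 0.0152
```

```bash
python3 - <<'E'
from plan import *
s,R=look('8')
E
```

```text
t 11.625 tcp [516.1  80.9 243.8] x [-0.1819 -0.9024  0.3906] yaw -101.4 z [-0.0785 -0.3827 -0.9205] F [-1.1  0.5 -6. ] T [ 0.85 -0.18 -0.01] gap 15.2
tip depth 5.5 z 14.4 lat off -0.4 th 0.401 clr 2.9
tip side [248.8 178.2] top [218.8 192.5]
toe base side [249.9 180.8] top [224.9 193.9]
hend side [273.3 190.8] top [329.8 216.3]
hendtop side [272.8 184.1] top [328.4 215.8]
```

View pics/s8b.png

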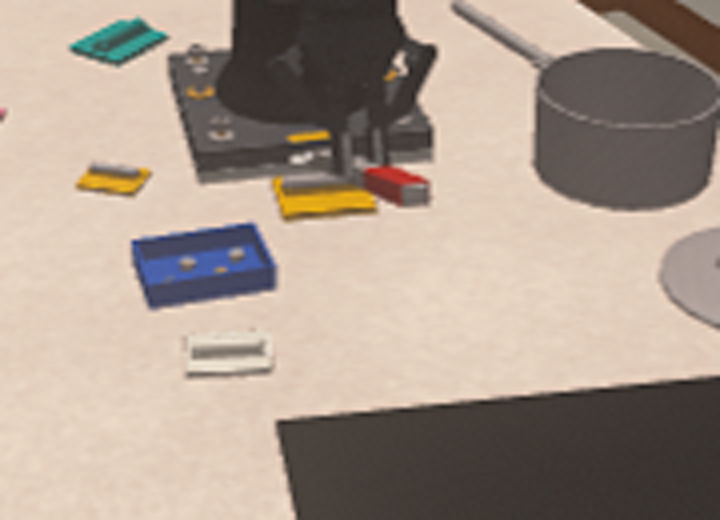

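Emit:
carry_out(motion=[{"jaw": -1, "tx": -0.28, "ty": 0, "tz": -0.1, "wx": 0, "wy": 0, "wz": 0}, {"jaw": -1, "tx": -0.28, "ty": 0, "tz": -0.1, "wx": 0, "wy": 0, "wz": 0}, {"jaw": -1, "tx": -0.14, "ty": 0, "tz": -0.06, "wx": 0, "wy": 0, "wz": 0}, {"jaw": -1, "tx": 0, "ty": 0, "tz": 0, "wx": 0, "wy": 0, "wz": 0}])

```text
clock: 12.22
tcp_pos: [0.5175, 0.0882, 0.2435]
orientation: [-0.155, -0.621, 0.758, -0.126]
wrist_force: [-0.3, -0.5, -6.5]
finger_gap: 0.0156
```

```bash
python3 - <<'E'
from plan import *
s,R=look('9')
E
```

```text
t 12.225 tcp [517.5  88.2 243.5] x [-0.182  -0.9024  0.3907] yaw -101.4 z [-0.0785 -0.3827 -0.9205] F [-0.3 -0.5 -6.5] T [ 0.84 -0.19 -0.  ] gap 15.6
tip depth 12.9 z 14.1 lat off -0.3 th 0.401 clr 5.5
tip side [248.4 177.3] top [216.5 192. ]
toe base side [249.5 179.9] top [222.6 193.4]
hend side [272.6 189.6] top [327.2 215.7]
hendtop side [272.1 182.9] top [325.7 215.2]
```

Emit:
carry_out(motion=[{"jaw": -1, "tx": -0.1, "ty": 0, "tz": -0.04, "wx": 0, "wy": 0, "wz": 0}, {"jaw": -1, "tx": -0.07, "ty": 0, "tz": -0.02, "wx": 0, "wy": 0, "wz": 0}, {"jaw": -1, "tx": 0, "ty": 0, "tz": 0, "wx": 0, "wy": 0, "wz": 0}, {"jaw": -1, "tx": 0, "ty": 0, "tz": 0, "wx": 0, "wy": 0, "wz": 0}])

```text
clock: 12.82
tcp_pos: [0.5178, 0.0898, 0.2434]
orientation: [-0.155, -0.62, 0.758, -0.126]
wrist_force: [0.5, -0.4, -6.2]
finger_gap: 0.0154
```

```bash
python3 - <<'E'
from plan import *
s,R=look('10');p=s['tcp_pos']
o,bx,bz=barpts(s,R);d=(o+.1884*bx+.0078*bz)@n-FACE
for a in [(d,.0155,.32),(d,.0165,.26),(d,.0165,.24)]:
  P,R2,o=pose(*a,lat=LAT-.0003); print(a,clear(*a),delta(p,R,P,R2)); p,R=P,R2
E
```

```text
t 12.825 tcp [517.8  89.8 243.4] x [-0.1821 -0.9023  0.3906] yaw -101.41 z [-0.0786 -0.3827 -0.9205] F [ 0.5 -0.4 -6.2] T [ 0.85 -0.19  0.01] gap 15.4
tip depth 14.6 z 14.0 lat off -0.3 th 0.401 clr 6.0
tip side [248.3 177.2] top [216.  191.8]
toe base side [249.4 179.8] top [222.1 193.3]
hend side [272.4 189.3] top [326.6 215.6]
hendtop side [271.9 182.6] top [325.1 215.1]
(np.float64(0.014592778506671067), 0.0155, 0.32) 2.9801198965802733 (array([1.37, 0.01, 1.46]), array([ 0.08, -4.66, -0.01]))
(np.float64(0.014592778506671067), 0.0165, 0.26) 0.6098165818347028 (array([1.01, 0.  , 1.07]), array([-0.  , -3.44, -0.  ]))
(np.float64(0.014592778506671067), 0.0165, 0.24) -0.5104167475937418 (array([ 0.33, -0.  ,  0.38]), array([-0.  , -1.15,  0.  ]))
```

Emit:
carry_out(motion=[{"jaw": -1, "tx": 0.66, "ty": 0, "tz": 0.7, "wx": 0, "wy": -2.3, "wz": 0}, {"jaw": -1, "tx": 0.71, "ty": 0, "tz": 0.76, "wx": 0, "wy": -2.36, "wz": 0}, {"jaw": -1, "tx": 0.5, "ty": 0, "tz": 0.53, "wx": 0, "wy": -1.7, "wz": 0}, {"jaw": -1, "tx": 0.51, "ty": 0, "tz": 0.54, "wx": 0, "wy": -1.74, "wz": 0}, {"jaw": -1, "tx": 0, "ty": 0, "tz": 0, "wx": 0, "wy": 0, "wz": 0}, {"jaw": -1, "tx": 0, "ty": 0, "tz": 0, "wx": 0, "wy": 0, "wz": 0}])

```text
clock: 13.68
tcp_pos: [0.5117, 0.0593, 0.2279]
orientation: [-0.101, -0.628, 0.768, -0.082]
wrist_force: [0.5, 0.5, -6.0]
finger_gap: 0.0156
```

```bash
python3 - <<'E'
from plan import *
s,R=look('11')
E
```

```text
t 13.675 tcp [511.7  59.3 227.9] x [-0.1918 -0.9471  0.2572] yaw -101.45 z [-0.0522 -0.2518 -0.9664] F [ 0.5  0.5 -6. ] T [ 0.55 -0.13  0.02] gap 15.6
tip depth 14.7 z 16.0 lat off -0.2 th 0.260 clr 0.2
tip side [248.3 176.6] top [215.9 191.8]
toe base side [249.4 179.9] top [222.1 193.2]
hend side [273.5 207.1] top [328.9 216.7]
hendtop side [273.2 200.6] top [328.4 216.4]
```

View pics/s11b.png

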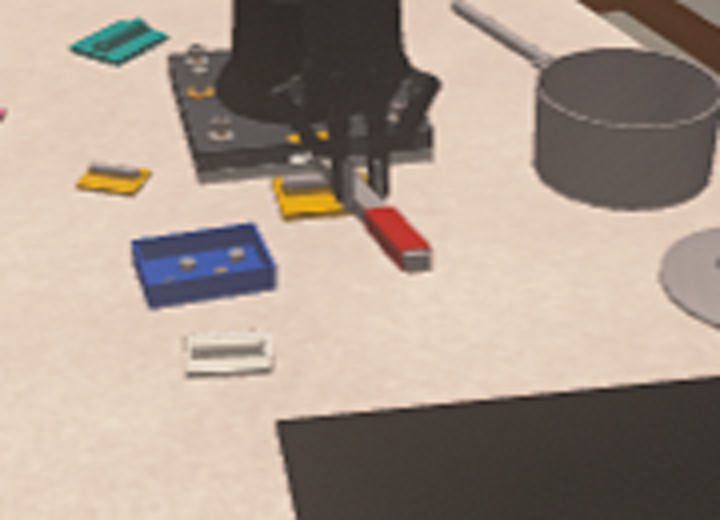

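View pics/t11b.png

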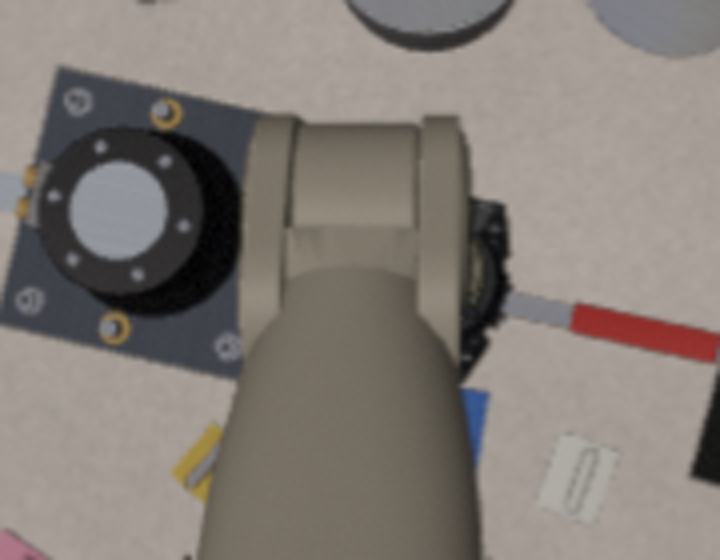

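Emit:
carry_out(motion=[{"jaw": -1, "tx": 0.17, "ty": 0, "tz": 0.19, "wx": 0, "wy": -0.57, "wz": 0}, {"jaw": -1, "tx": 0, "ty": 0, "tz": 0, "wx": 0, "wy": 0, "wz": 0}])

```text
clock: 14.02
tcp_pos: [0.5113, 0.0574, 0.2263]
orientation: [-0.097, -0.628, 0.768, -0.078]
wrist_force: [0.6, 0.4, -5.1]
finger_gap: 0.0157
```

```bash
python3 - <<'E'
from plan import *
info()
E
```

```text
t 14.025 tcp [511.3  57.4 226.3] x [-0.1919 -0.9498  0.247 ] yaw -101.42 z [-0.0501 -0.2419 -0.969 ] F [ 0.6  0.4 -5.1] T [ 0.63 -0.12 -0.06] gap 15.7
```

Emit:
carry_out(motion=[{"jaw": -0.4, "tx": 0, "ty": 0, "tz": 0, "wx": 0, "wy": 0, "wz": 0}, {"jaw": -0.2, "tx": 0, "ty": 0, "tz": 0, "wx": 0, "wy": 0, "wz": 0}, {"jaw": 0, "tx": 0, "ty": 0, "tz": 0, "wx": 0, "wy": 0, "wz": 0}, {"jaw": 0.2, "tx": 0, "ty": 0, "tz": 0, "wx": 0, "wy": 0, "wz": 0}, {"jaw": 0.2, "tx": 0, "ty": 0, "tz": 0, "wx": 0, "wy": 0, "wz": 0}, {"jaw": 0.2, "tx": 0, "ty": 0, "tz": -2, "wx": 0, "wy": 0, "wz": 0}, {"jaw": 0.2, "tx": 0, "ty": 0, "tz": -4, "wx": 0, "wy": 0, "wz": 0}, {"jaw": 0.2, "tx": 0, "ty": 0, "tz": -2, "wx": 0, "wy": 0, "wz": 0}, {"jaw": 0.2, "tx": 0, "ty": 0, "tz": 0, "wx": 0, "wy": 0, "wz": 0}])

```text
clock: 15.15
tcp_pos: [0.516, 0.077, 0.3054]
orientation: [-0.095, -0.628, 0.768, -0.08]
wrist_force: [0.3, 0.1, 1.3]
finger_gap: 0.0512
```

```bash
python3 - <<'E'
from plan import *
s,R=look('12'); snap('wrist','w12');print(s['joint_pos'].round(2))
E
```

```text
t 15.15 tcp [516.   77.  305.4] x [-0.1923 -0.9499  0.2466] yaw -101.44 z [-0.0467 -0.2421 -0.9691] F [0.3 0.1 1.3] T [ 0.23 -0.11  0.  ] gap 51.2
tip depth 35.2 z 95.0 lat off 1.1 th 0.249 clr 81.2
tip side [247.3 153.7] top [205.7 188.1]
toe base side [248.4 156.8] top [212.3 189.6]
hend side [272.7 178.9] top [327.  214.8]
hendtop side [272.4 172.3] top [326.5 214.5]
[ 0.05  0.3  -0.23  1.1  -0.24 -1.31]
```

View pics/s12b.png

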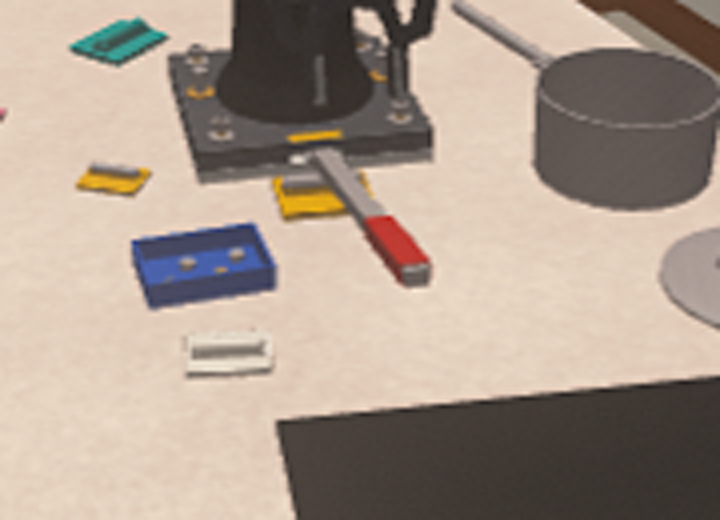

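View pics/w12.png

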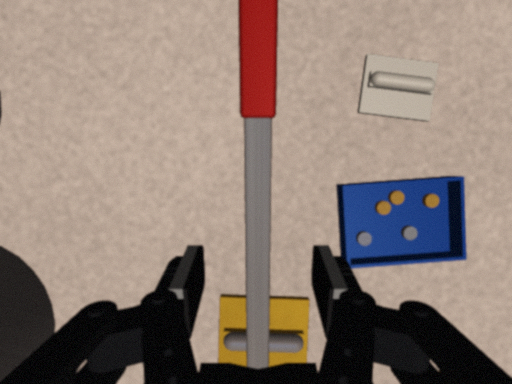

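The side and wrist views show the bar lying with its toe in the notch and its shank over the ridge. The handle end is at about (273.7,211) in the side view. Next I'll position shut fingers above the handle.

```bash
cat >> plan.py <<'E'
def handle(depth,zt,th,x=-.115,z=.018,lat=LAT):
    bx=np.cos(th)*n-np.sin(th)*Z; bz=np.sin(th)*n+np.cos(th)*Z
    tip=(FACE+depth)*n+lat*t+zt*Z
    return tip+(x-.1884)*bx+(z-.0078)*bz
Rdown=np.c_[-n,np.cross(-Z,-n),-Z]
E
python3 - <<'E'
from plan import *
s,R=info();p=s['tcp_pos'];cs=eyes.calibration('side')
for th in (.25,.24,.23,.22):
    # tip touching ridge: solve zt
    from scipy.optimize import brentq
    zt=brentq(lambda z:clear(.0146,z,th),0,.05)
    h=handle(.0146,zt,th,lat=LAT-.0003); e=handle(.0146,zt,th,-.17,0); print(th,'zt',zt*1000,'tip top',zt*1000+5*np.cos(.4-th),'handle',(h*1000).round(1),'end',proj(cs,e).round(1))
h=handle(.0146,.017,.235)
P=h+Z*(.173+.02); print(P,delta(p,R,P,Rdown), delta(p,R,p,Rdown), delta(p,Rdown,P,Rdown))
E
```

```text
t 15.3 tcp [514.8  76.6 302.8] x [-0.1917 -0.9496  0.2478] yaw -101.41 z [-0.0519 -0.2424 -0.9688] F [ 0.  -0.1  0.1] T [ 0.24 -0.08 -0.06] gap 51.4
0.25 zt 16.446043563888985 tip top 21.389898953569194 handle [481.5 -89.8 101.4] end [273.7 208.2]
0.24 zt 17.023710791540115 tip top 21.95984720841825 handle [481.3 -90.6  99.1] end [273.7 209.3]
0.23 zt 17.60018024986686 tip top 22.528104084414664 handle [481.1 -91.4  96.7] end [273.8 210.3]
0.22 zt 18.17557540376719 tip top 23.0947938677078 handle [481.  -92.1  94.3] end [273.8 211.4]
[ 0.48150185 -0.09105463  0.29056421] (array([16.25, -0.07,  5.42]), array([  0.17, -14.35,  -0.03])) (array([0., 0., 0.]), array([  0.17, -14.35,  -0.03])) (array([17.09, -0.05,  1.22]), array([0., 0., 0.]))
```

Emit:
carry_out(motion=[{"jaw": -1, "tx": 0, "ty": 0, "tz": 0, "wx": 0, "wy": -4.8, "wz": 0}, {"jaw": -1, "tx": 0, "ty": 0, "tz": 0, "wx": 0, "wy": -4.8, "wz": 0}, {"jaw": -1, "tx": 0, "ty": 0, "tz": 0, "wx": 0, "wy": -4.7, "wz": 0}, {"jaw": -1, "tx": 3.5, "ty": 0, "tz": 0, "wx": 0, "wy": 0, "wz": 0}, {"jaw": -1, "tx": 5, "ty": 0, "tz": 0, "wx": 0, "wy": 0, "wz": 0}, {"jaw": -1, "tx": 5, "ty": 0, "tz": 0, "wx": 0, "wy": 0, "wz": 0}, {"jaw": -1, "tx": 3.6, "ty": 0, "tz": 0, "wx": 0, "wy": 0, "wz": 0}, {"jaw": -1, "tx": 0, "ty": 0, "tz": 1.2, "wx": 0, "wy": 0, "wz": 0}, {"jaw": -1, "tx": 0, "ty": 0, "tz": 0, "wx": 0, "wy": 0, "wz": 0}, {"jaw": -1, "tx": 0, "ty": 0, "tz": 0, "wx": 0, "wy": 0, "wz": 0}])

```text
clock: 16.55
tcp_pos: [0.4812, -0.09, 0.2914]
orientation: [-0.001, -0.634, 0.774, 0.001]
wrist_force: [-0.6, -0.3, -0.5]
finger_gap: -0.0002
```

```bash
python3 - <<'E'
from plan import *
s,R=info(); P=handle(.0146,.017,.235)+Z*.173; print(delta(s['tcp_pos'],R,P,Rdown)); snap('wrist','w13'); 
im=snap('side','s13');cv2.imwrite('pics/s13b.png',cv2.resize(im[140:270,170:350],None,fx=4,fy=4,interpolation=cv2.INTER_CUBIC))
E
```

```text
t 16.55 tcp [481.2 -90.  291.4] x [-0.1972 -0.9804  0.    ] yaw -101.37 z [-2.6e-03  5.0e-04 -1.0e+00] F [-0.6 -0.3 -0.5] T [-0.01 -0.07 -0.03] gap -0.2
(array([ 0.1 , -0.06,  2.08]), array([ 0.15, -0.  ,  0.03]))
```

View pics/w13.png

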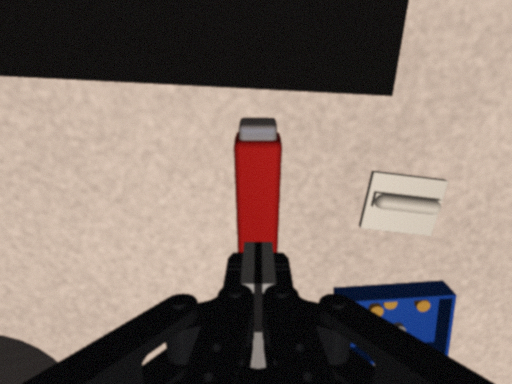

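View pics/s13b.png

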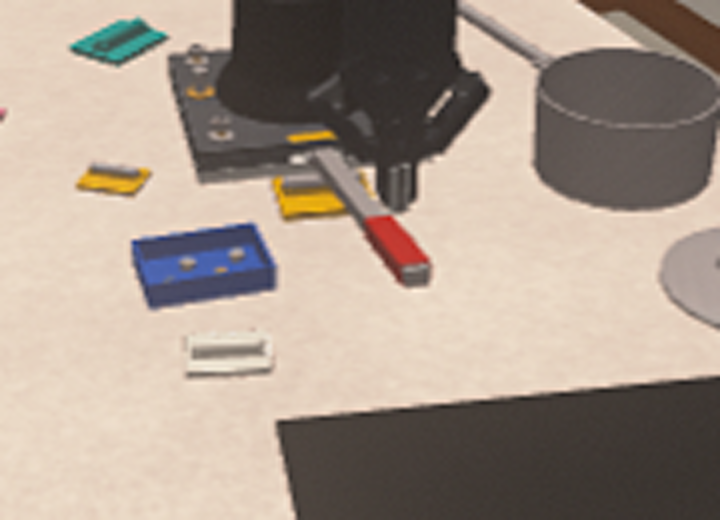

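Emit:
carry_out(motion=[{"jaw": -1, "tx": 0, "ty": 0, "tz": 0.8, "wx": 0, "wy": 0, "wz": 0}, {"jaw": -1, "tx": 0, "ty": 0, "tz": 0.6, "wx": 0, "wy": 0, "wz": 0}, {"jaw": -1, "tx": 0, "ty": 0, "tz": 0.3, "wx": 0, "wy": 0, "wz": 0}, {"jaw": -1, "tx": 0, "ty": 0, "tz": 0.2, "wx": 0, "wy": 0, "wz": 0}, {"jaw": -1, "tx": 0, "ty": 0, "tz": 0.1, "wx": 0, "wy": 0, "wz": 0}, {"jaw": -1, "tx": 0, "ty": 0, "tz": 0, "wx": 0, "wy": 0, "wz": 0}])

```text
clock: 17.4
tcp_pos: [0.4813, -0.0909, 0.272]
orientation: [-0.001, -0.633, 0.774, 0.0]
wrist_force: [0.1, 0.3, -0.2]
finger_gap: 0.0002
```

Emit:
carry_out(motion=[{"jaw": -1, "tx": 0, "ty": 0, "tz": 0.1, "wx": 0, "wy": 0, "wz": 0}, {"jaw": -1, "tx": 0, "ty": 0, "tz": 0.1, "wx": 0, "wy": 0, "wz": 0}, {"jaw": -1, "tx": 0, "ty": 0, "tz": 0, "wx": 0, "wy": 0, "wz": 0}])

```text
clock: 17.77
tcp_pos: [0.4814, -0.091, 0.2701]
orientation: [-0.001, -0.633, 0.774, 0.0]
wrist_force: [-0.1, 1.0, 1.4]
finger_gap: -0.0001
```

Emit:
carry_out(motion=[{"jaw": -1, "tx": 0, "ty": 0, "tz": 0.1, "wx": 0, "wy": 0, "wz": 0}, {"jaw": -1, "tx": 0, "ty": 0, "tz": 0.1, "wx": 0, "wy": 0, "wz": 0}, {"jaw": -1, "tx": 0, "ty": 0, "tz": 0, "wx": 0, "wy": 0, "wz": 0}])

```text
clock: 18.15
tcp_pos: [0.4816, -0.0912, 0.2685]
orientation: [-0.001, -0.633, 0.774, -0.0]
wrist_force: [-1.1, -3.0, 4.4]
finger_gap: -0.0002
```

Emit:
carry_out(motion=[{"jaw": -1, "tx": 0, "ty": 0, "tz": 0.1, "wx": 0, "wy": 0, "wz": 0}, {"jaw": -1, "tx": 0, "ty": 0, "tz": 0.1, "wx": 0, "wy": 0, "wz": 0}, {"jaw": -1, "tx": 0, "ty": 0, "tz": 0.1, "wx": 0, "wy": 0, "wz": 0}, {"jaw": -1, "tx": 0, "ty": 0, "tz": 0, "wx": 0, "wy": 0, "wz": 0}])

```text
clock: 18.65
tcp_pos: [0.4819, -0.0916, 0.2664]
orientation: [-0.001, -0.633, 0.774, -0.002]
wrist_force: [-2.3, -3.6, 10.7]
finger_gap: -0.0001
```

Emit:
carry_out(motion=[{"jaw": -1, "tx": 0, "ty": 0, "tz": 0.1, "wx": 0, "wy": 0, "wz": 0}, {"jaw": -1, "tx": 0, "ty": 0, "tz": 0.1, "wx": 0, "wy": 0, "wz": 0}, {"jaw": -1, "tx": 0, "ty": 0, "tz": 0, "wx": 0, "wy": 0, "wz": 0}])

```text
clock: 19.02
tcp_pos: [0.4822, -0.0919, 0.2651]
orientation: [-0.0, -0.633, 0.774, -0.002]
wrist_force: [-2.7, -4.3, 14.6]
finger_gap: 0.0001
```

Emit:
carry_out(motion=[{"jaw": -1, "tx": 0, "ty": 0, "tz": 0.1, "wx": 0, "wy": 0, "wz": 0}, {"jaw": -1, "tx": 0, "ty": 0, "tz": 0.1, "wx": 0, "wy": 0, "wz": 0}, {"jaw": -1, "tx": 0, "ty": 0, "tz": 0, "wx": 0, "wy": 0, "wz": 0}])

```text
clock: 19.4
tcp_pos: [0.4823, -0.0922, 0.2633]
orientation: [-0.001, -0.633, 0.774, -0.003]
wrist_force: [-2.8, -4.7, 15.3]
finger_gap: -0.0003
```

```bash
python3 - <<'E'
from plan import *
info()
E
```

```text
t 19.4 tcp [482.3 -92.2 263.3] x [-0.1994 -0.9799  0.0045] yaw -101.5 z [ 0.0024 -0.0051 -1.    ] F [-2.8 -4.7 15.3] T [-1.2   0.65 -0.02] gap -0.3
```

Emit:
carry_out(motion=[{"jaw": -1, "tx": 0, "ty": 0, "tz": 0.15, "wx": 0, "wy": 0, "wz": 0}, {"jaw": -1, "tx": 0, "ty": 0, "tz": 0.15, "wx": 0, "wy": 0, "wz": 0}, {"jaw": -1, "tx": 0, "ty": 0, "tz": 0.15, "wx": 0, "wy": 0, "wz": 0}, {"jaw": -1, "tx": 0, "ty": 0, "tz": 0.15, "wx": 0, "wy": 0, "wz": 0}, {"jaw": -1, "tx": 0, "ty": 0, "tz": 0.15, "wx": 0, "wy": 0, "wz": 0}, {"jaw": -1, "tx": 0, "ty": 0, "tz": 0.15, "wx": 0, "wy": 0, "wz": 0}, {"jaw": -1, "tx": 0, "ty": 0, "tz": 0.1, "wx": 0, "wy": 0, "wz": 0}, {"jaw": -1, "tx": 0, "ty": 0, "tz": 0, "wx": 0, "wy": 0, "wz": 0}])

```text
clock: 20.4
tcp_pos: [0.4824, -0.0929, 0.2535]
orientation: [-0.001, -0.632, 0.775, -0.004]
wrist_force: [-2.8, -7.8, 16.4]
finger_gap: 0.0
```

```bash
python3 - <<'E'
from plan import *
info()
im=snap('side','s14');cv2.imwrite('pics/s14b.png',cv2.resize(im[140:270,170:350],None,fx=4,fy=4,interpolation=cv2.INTER_CUBIC))
E
```

```text
t 20.4 tcp [482.4 -92.9 253.5] x [-0.2001 -0.9798  0.0067] yaw -101.54 z [ 0.0024 -0.0073 -1.    ] F [-2.8 -7.8 16.4] T [-1.92  0.86 -0.  ] gap 0.0
```

View pics/s14b.png

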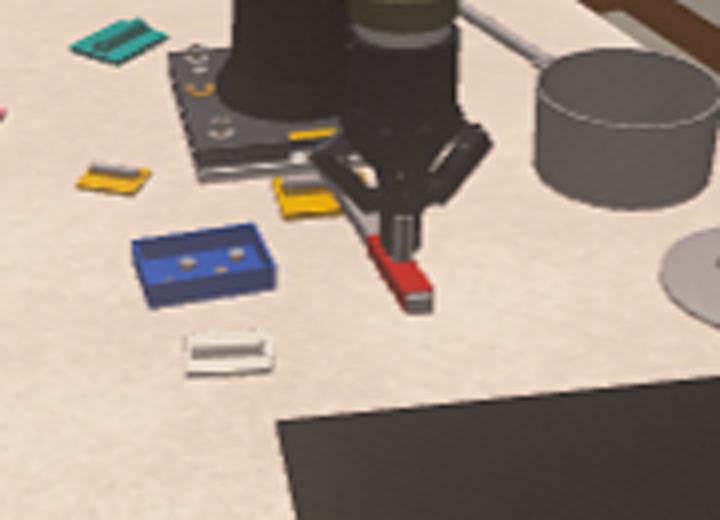

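Emit:
carry_out(motion=[{"jaw": -1, "tx": 0.06, "ty": 0, "tz": 0.15, "wx": 0, "wy": 0, "wz": 0}, {"jaw": -1, "tx": 0.06, "ty": 0, "tz": 0.15, "wx": 0, "wy": 0, "wz": 0}, {"jaw": -1, "tx": 0.06, "ty": 0, "tz": 0.15, "wx": 0, "wy": 0, "wz": 0}, {"jaw": -1, "tx": 0.06, "ty": 0, "tz": 0.15, "wx": 0, "wy": 0, "wz": 0}, {"jaw": -1, "tx": 0.06, "ty": 0, "tz": 0.15, "wx": 0, "wy": 0, "wz": 0}, {"jaw": -1, "tx": 0.06, "ty": 0, "tz": 0.15, "wx": 0, "wy": 0, "wz": 0}, {"jaw": -1, "tx": 0, "ty": 0, "tz": 0, "wx": 0, "wy": 0, "wz": 0}])

```text
clock: 21.32
tcp_pos: [0.4816, -0.0955, 0.2441]
orientation: [-0.0, -0.633, 0.774, -0.002]
wrist_force: [-2.0, -3.6, 14.4]
finger_gap: -0.0002
```

```bash
python3 - <<'E'
from plan import *
info()
E
```

```text
t 21.325 tcp [481.6 -95.5 244.1] x [-0.1992 -0.98    0.0034] yaw -101.49 z [ 0.0024 -0.0039 -1.    ] F [-2.  -3.6 14.4] T [-0.87  0.54  0.01] gap -0.2
```

Emit:
carry_out(motion=[{"jaw": -1, "tx": 0.02, "ty": 0, "tz": 0.12, "wx": 0, "wy": 0, "wz": 0}, {"jaw": -1, "tx": 0.02, "ty": 0, "tz": 0.12, "wx": 0, "wy": 0, "wz": 0}, {"jaw": -1, "tx": 0.02, "ty": 0, "tz": 0.12, "wx": 0, "wy": 0, "wz": 0}, {"jaw": -1, "tx": 0.02, "ty": 0, "tz": 0.12, "wx": 0, "wy": 0, "wz": 0}, {"jaw": -1, "tx": 0, "ty": 0, "tz": 0, "wx": 0, "wy": 0, "wz": 0}])

```text
clock: 21.95
tcp_pos: [0.4814, -0.0963, 0.2393]
orientation: [-0.0, -0.633, 0.774, -0.002]
wrist_force: [-2.4, -4.2, 16.0]
finger_gap: 0.0001
```

```bash
python3 - <<'E'
from plan import *
info()
E
```

```text
t 21.95 tcp [481.4 -96.3 239.3] x [-0.1992 -0.9799  0.0036] yaw -101.49 z [ 0.0024 -0.0042 -1.    ] F [-2.4 -4.2 16. ] T [-0.94  0.57  0.05] gap 0.1
```

Emit:
carry_out(motion=[{"jaw": -1, "tx": 0.02, "ty": 0, "tz": 0.1, "wx": 0, "wy": 0, "wz": 0}, {"jaw": -1, "tx": 0.01, "ty": 0, "tz": 0.1, "wx": 0, "wy": 0, "wz": 0}, {"jaw": -1, "tx": 0, "ty": 0, "tz": 0, "wx": 0, "wy": 0, "wz": 0}])

```text
clock: 22.32
tcp_pos: [0.4814, -0.0966, 0.2373]
orientation: [-0.0, -0.633, 0.774, -0.002]
wrist_force: [-2.5, -4.2, 14.3]
finger_gap: -0.0
```

Emit:
carry_out(motion=[{"jaw": -1, "tx": 0.01, "ty": 0, "tz": 0.1, "wx": 0, "wy": 0, "wz": 0}, {"jaw": -1, "tx": 0.01, "ty": 0, "tz": 0.05, "wx": 0, "wy": 0, "wz": 0}, {"jaw": -1, "tx": 0, "ty": 0, "tz": 0, "wx": 0, "wy": 0, "wz": 0}])

```text
clock: 22.7
tcp_pos: [0.4814, -0.0968, 0.2359]
orientation: [-0.0, -0.633, 0.774, -0.002]
wrist_force: [-2.4, -4.5, 14.1]
finger_gap: -0.0002
```

Emit:
carry_out(motion=[{"jaw": -1, "tx": 0.01, "ty": 0, "tz": 0.08, "wx": 0, "wy": 0, "wz": 0}, {"jaw": -1, "tx": 0.01, "ty": 0, "tz": 0.08, "wx": 0, "wy": 0, "wz": 0}, {"jaw": -1, "tx": 0, "ty": 0, "tz": 0, "wx": 0, "wy": 0, "wz": 0}])

```text
clock: 23.08
tcp_pos: [0.4813, -0.0971, 0.2343]
orientation: [-0.0, -0.633, 0.774, -0.002]
wrist_force: [-2.3, -4.2, 16.4]
finger_gap: 0.0001
```

Emit:
carry_out(motion=[{"jaw": -1, "tx": 0.01, "ty": 0, "tz": 0.08, "wx": 0, "wy": 0, "wz": 0}, {"jaw": -1, "tx": 0.01, "ty": 0, "tz": 0.08, "wx": 0, "wy": 0, "wz": 0}, {"jaw": -1, "tx": 0, "ty": 0, "tz": 0, "wx": 0, "wy": 0, "wz": 0}])

```text
clock: 23.45
tcp_pos: [0.4813, -0.0973, 0.2327]
orientation: [-0.0, -0.633, 0.774, -0.002]
wrist_force: [-3.5, -4.1, 15.2]
finger_gap: -0.0001
```

Emit:
carry_out(motion=[{"jaw": -1, "tx": 0.01, "ty": 0, "tz": 0.08, "wx": 0, "wy": 0, "wz": 0}, {"jaw": -1, "tx": 0.01, "ty": 0, "tz": 0.08, "wx": 0, "wy": 0, "wz": 0}, {"jaw": -1, "tx": 0, "ty": 0, "tz": 0, "wx": 0, "wy": 0, "wz": 0}])

```text
clock: 23.82
tcp_pos: [0.4813, -0.0975, 0.2312]
orientation: [-0.0, -0.633, 0.774, -0.003]
wrist_force: [-3.0, -4.4, 16.5]
finger_gap: 0.0003
```

Emit:
carry_out(motion=[{"jaw": -1, "tx": 0.01, "ty": 0, "tz": 0.08, "wx": 0, "wy": 0, "wz": 0}, {"jaw": -1, "tx": 0, "ty": 0, "tz": 0.08, "wx": 0, "wy": 0, "wz": 0}, {"jaw": -1, "tx": 0, "ty": 0, "tz": 0, "wx": 0, "wy": 0, "wz": 0}])

```text
clock: 24.2
tcp_pos: [0.4814, -0.0976, 0.23]
orientation: [-0.0, -0.633, 0.774, -0.003]
wrist_force: [-3.3, -2.2, 18.6]
finger_gap: -0.0
```

Emit:
carry_out(motion=[{"jaw": -1, "tx": 0, "ty": 0, "tz": 0.05, "wx": 0, "wy": 0, "wz": 0}, {"jaw": -1, "tx": 0, "ty": 0, "tz": 0, "wx": 0, "wy": 0, "wz": 0}])

```text
clock: 24.45
tcp_pos: [0.4815, -0.0977, 0.2297]
orientation: [-0.0, -0.633, 0.774, -0.003]
wrist_force: [-3.4, -4.6, 20.0]
finger_gap: 0.0001
```

Emit:
carry_out(motion=[{"jaw": -1, "tx": 0, "ty": 0, "tz": 0, "wx": 0, "wy": 0, "wz": 0}])

```text
clock: 24.58
tcp_pos: [0.4815, -0.0977, 0.2297]
orientation: [-0.0, -0.633, 0.774, -0.003]
wrist_force: [-3.9, -3.6, 21.0]
finger_gap: 0.0
```

```bash
python3 - <<'E'
from plan import *
s,R=info(); o=snap('side','s15');info()
cv2.imwrite('pics/s15b.png',cv2.resize(o[140:270,170:350],None,fx=4,fy=4,interpolation=cv2.INTER_CUBIC))
E
```

```text
t 24.575 tcp [481.5 -97.7 229.7] x [-0.1992 -0.9799  0.0042] yaw -101.49 z [ 0.0035 -0.0049 -1.    ] F [-3.9 -3.6 21. ] T [-1.02  0.76  0.01] gap 0.0
t 24.625 tcp [481.5 -97.7 229.7] x [-0.1992 -0.9799  0.0041] yaw -101.49 z [ 0.0035 -0.0049 -1.    ] F [-4.4 -4.5 20.2] T [-1.    0.81 -0.01] gap -0.1
```

View pics/s15b.png

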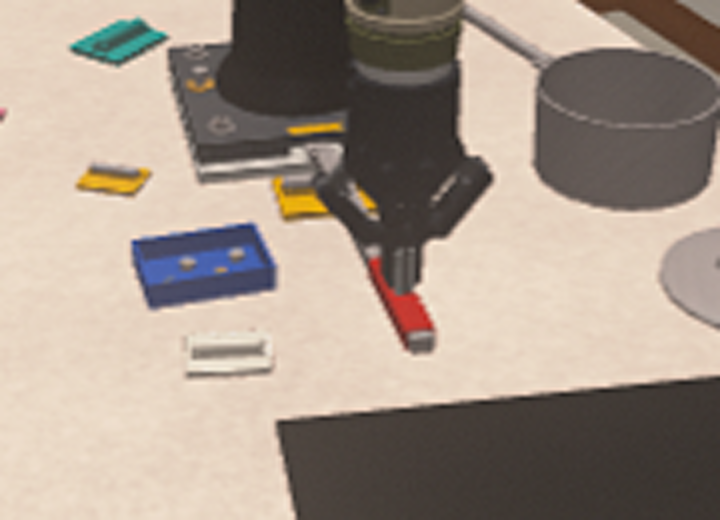

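Pressing force rose from about 15.5 N free-running to about 20.5 N while the handle stopped, at about 8 mm of flange lift. That puts about 20 N on the heads. Easing off now.

Emit:
carry_out(motion=[{"jaw": -1, "tx": 0, "ty": 0, "tz": -0.2, "wx": 0, "wy": 0, "wz": 0}, {"jaw": -1, "tx": 0, "ty": 0, "tz": -0.3, "wx": 0, "wy": 0, "wz": 0}, {"jaw": -1, "tx": 0, "ty": 0, "tz": -0.3, "wx": 0, "wy": 0, "wz": 0}, {"jaw": -1, "tx": 0, "ty": 0, "tz": -0.5, "wx": 0, "wy": 0, "wz": 0}, {"jaw": -1, "tx": 0, "ty": 0, "tz": -2, "wx": 0, "wy": 0, "wz": 0}, {"jaw": -1, "tx": 0, "ty": 0, "tz": -4, "wx": 0, "wy": 0, "wz": 0}, {"jaw": 0.3, "tx": 0, "ty": 0, "tz": -2, "wx": 0, "wy": 0, "wz": 0}, {"jaw": 0.3, "tx": 0, "ty": 0, "tz": 0, "wx": 0, "wy": 0, "wz": 0}, {"jaw": 0.3, "tx": 0, "ty": 0, "tz": 0, "wx": 0, "wy": 0, "wz": 0}])

```text
clock: 25.75
tcp_pos: [0.4798, -0.096, 0.3186]
orientation: [-0.001, -0.633, 0.774, 0.001]
wrist_force: [-0.1, -0.1, 0.3]
finger_gap: 0.0543
```

```bash
python3 - <<'E'
from plan import *
import pickle
s,R=info(); pickle.dump(eyes.calibration('wrist'),open('w16.pkl','wb')); snap('wrist','w16');o=snap('side','s16');tt=snap('top','t16')
cv2.imwrite('pics/s16b.png',cv2.resize(o[140:270,170:350],None,fx=4,fy=4,interpolation=cv2.INTER_CUBIC))
E
```

```text
t 25.75 tcp [479.8 -96.  318.6] x [-1.983e-01 -9.801e-01 -2.000e-04] yaw -101.44 z [-3.e-03  8.e-04 -1.e+00] F [-0.1 -0.1  0.3] T [ 0.01 -0.02 -0.  ] gap 54.3
```

View pics/w16.png

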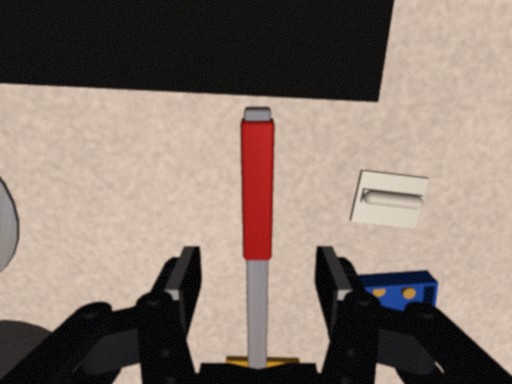

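View pics/s16b.png

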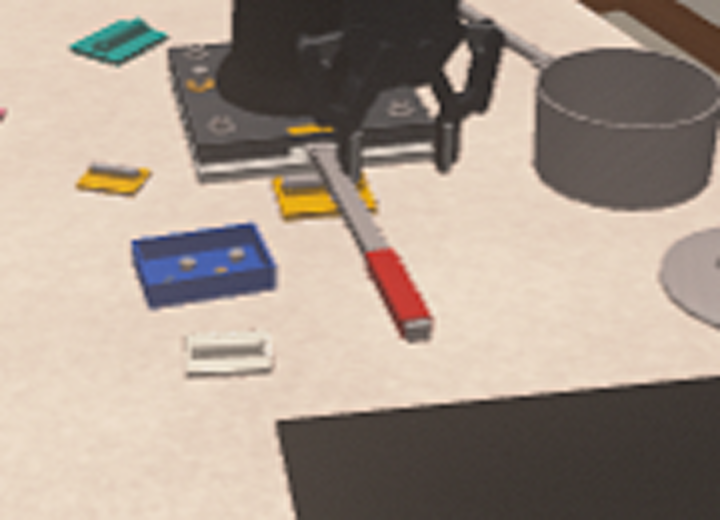

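```bash
python3 - <<'E'
from plan import *
cs=eyes.calibration('side')
for f in ('s12','s13','s14','s15','s16'):
    im=cv2.imread('pics/%s.png'%f);H,S,V=cv2.split(cv2.cvtColor(im,cv2.COLOR_BGR2HSV))
    y=((H>=12)&(H<=35)&(S>110)&(V>80)); y[:170]=0;y[178:]=0; 
    ys,xs=np.where(y&(np.arange(512)[None]>238)&(np.arange(512)[None]<250)); 
    r=((H<6)|(H>174))&(S>140)&(V>70); r[:170]=0
    yr,xr=np.where(r)
    # flange lower-left edge: column profile at x=222..230
    prof=V[170:190,222:232].mean(1).astype(int)
    print(f,'stripe',xs.mean().round(2),ys.mean().round(2),len(xs),'red bottom',yr.max(),prof.tolist())
st=np.array([.5379,.1895,.032])
print([proj(cs,st+[0,0,d]).round(2).tolist() for d in (0,.007,.0085,.010)])
E
```

```text
s12 stripe 245.44 173.78 18 red bottom 208 [112, 95, 102, 128, 132, 96, 95, 84, 71, 74, 72, 77, 102, 109, 119, 174, 232, 227, 225, 226]
s13 stripe 245.44 173.78 18 red bottom 209 [114, 96, 104, 130, 134, 98, 97, 86, 71, 75, 73, 77, 104, 111, 121, 178, 235, 230, 228, 229]
s14 stripe 245.89 173.26 19 red bottom 215 [113, 96, 112, 132, 110, 97, 94, 70, 73, 74, 73, 108, 171, 107, 120, 178, 236, 231, 229, 230]
s15 stripe 245.71 171.94 17 red bottom 223 [115, 109, 115, 102, 96, 89, 70, 73, 72, 74, 125, 210, 184, 105, 120, 179, 236, 231, 229, 230]
s16 stripe 245.71 171.94 17 red bottom 219 [114, 109, 114, 103, 97, 88, 70, 73, 72, 75, 124, 209, 184, 105, 120, 178, 235, 230, 229, 229]
[[248.63, 173.41], [248.62, 171.61], [248.61, 171.23], [248.61, 170.84]]
```

```bash
python3 - <<'E'
import cv2
a=[cv2.resize(cv2.imread('pics/s%d.png'%k)[145:190,205:300],None,fx=8,fy=6,interpolation=cv2.INTER_CUBIC)[:270] for k in (15,16)]
import numpy as np
cv2.imwrite('pics/cmp.png',np.vstack(a))
E
```

```text
(no output)
```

View pics/cmp.png

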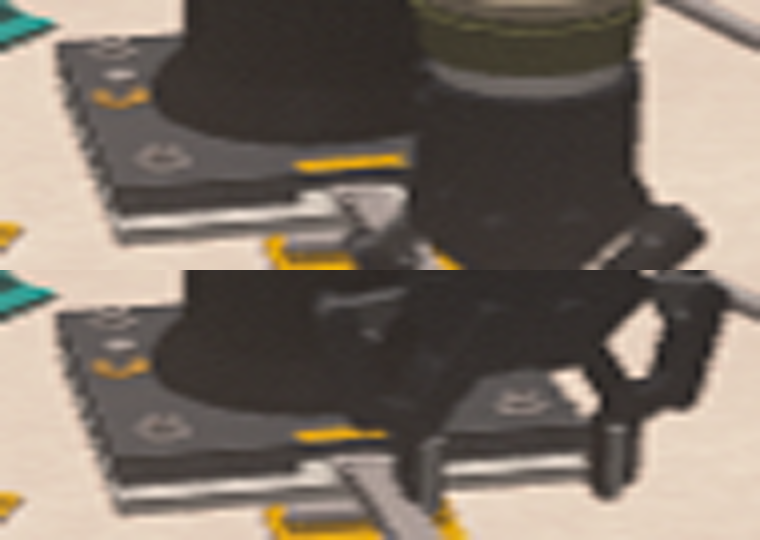

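The two crops (before and after easing off) show the flange at the same height, so the pedestal stays up. Only the bar has sprung back. Now I'll work out the bar's pose for the regrip.

```bash
python3 - <<'E'
from plan import *
import pickle
from scipy.optimize import brentq
cs=eyes.calibration('side');c=pickle.load(open('w16.pkl','rb'))
im=cv2.imread('pics/w16.png');H,S,V=cv2.split(cv2.cvtColor(im,cv2.COLOR_BGR2HSV))
r=((H<6)|(H>174))&(S>150)&(V>70);ys,xs=np.where(r);print('red rows',ys.min(),ys.max(),'x',xs[ys<ys.min()+15].mean(),xs[ys>ys.max()-15].mean())
for th in (.08,.09,.10,.11,.12,.13,.14):
    zt=brentq(lambda z:clear(.0146,z,th),0,.06)
    e=handle(.0146,zt,th,-.17,0); b=handle(.0146,zt,th,-.06,.018);bs=handle(.0146,zt,th,-.165,.018); o=handle(.0146,zt,th,0,0)
    print(th,'zt',round(zt*1000,1),'top',round(zt*1000+5*np.cos(.4-th),1),'end side',proj(cs,e).round(1),'wrist sleeve end',proj(c,b).round(1),proj(c,bs).round(1),'org',(o*1000).round(1))
for b in (258.5,):
  for z in (.05,.055,.06): print(z,onz(c,257.5,b,z))
E
```

```text
red rows 121 259 x 257.0064102564103 256.97222222222223
0.08 zt 26.2 top 30.9 end side [274.1 225.5] wrist sleeve end [257.  259.2] [257.  126.2] org [502.1  11.2  33.5]
0.09 zt 25.6 top 30.4 end side [274.1 224.6] wrist sleeve end [257.  260.8] [257.  127.4] org [502.1  11.2  34.8]
0.1 zt 25.0 top 29.8 end side [274.1 223.6] wrist sleeve end [257.  262.4] [257.  128.7] org [502.1  11.3  36.1]
0.11 zt 24.5 top 29.3 end side [274.1 222.6] wrist sleeve end [257.  264.1] [257.  130.1] org [502.2  11.5  37.4]
0.12 zt 23.9 top 28.7 end side [274.1 221.7] wrist sleeve end [257.  265.8] [257.  131.5] org [502.2  11.6  38.7]
0.13 zt 23.3 top 28.1 end side [274.1 220.7] wrist sleeve end [257.  267.6] [257.  133.1] org [502.2  11.7  40. ]
0.14 zt 22.8 top 27.6 end side [274.1 219.7] wrist sleeve end [257.  269.4] [257.  134.7] org [502.3  11.9  41.3]
0.05 [ 0.49076621 -0.04312429  0.05      ]
0.055 [ 0.49021102 -0.04594001  0.055     ]
0.06 [ 0.48965583 -0.04875574  0.06      ]
```

```bash
python3 - <<'E'
from plan import *
s,R=info();p=s['tcp_pos']
P,R2,o=pose(.0146,.0258,.088,lat=LAT-.0003); print(P,delta(p,R,P-R2[:,2]*.08,R2), delta(p,R2,P-R2[:,2]*.08,R2))
E
```

```text
t 25.9 tcp [479.8 -96.1 318.4] x [-1.984e-01 -9.801e-01 -2.000e-04] yaw -101.44 z [-3.6e-03  9.0e-04 -1.0e+00] F [ 0.1  0.1 -0.2] T [0.04 0.01 0.01] gap 55.8
[0.50474124 0.0257177  0.21067456] (array([-13.14,  -0.04,   2.81]), array([ 0.22,  5.05, -0.03])) (array([-13.33,  -0.04,   1.64]), array([0., 0., 0.]))
```

Emit:
carry_out(motion=[{"jaw": 0.3, "tx": -3, "ty": 0, "tz": 0, "wx": 0.1, "wy": 0, "wz": 0}, {"jaw": 0.3, "tx": -4, "ty": 0, "tz": 0, "wx": 0.1, "wy": 0, "wz": 0}, {"jaw": 0.3, "tx": -3.5, "ty": 0, "tz": 1, "wx": 0, "wy": 2, "wz": 0}, {"jaw": 0.3, "tx": -2.6, "ty": 0, "tz": 1.6, "wx": 0, "wy": 3, "wz": 0}, {"jaw": 0.3, "tx": 0, "ty": 0, "tz": 0, "wx": 0, "wy": 0, "wz": 0}, {"jaw": 0.3, "tx": 0, "ty": 0, "tz": 0, "wx": 0, "wy": 0, "wz": 0}])

```text
clock: 26.65
tcp_pos: [0.5061, 0.0312, 0.2926]
orientation: [-0.033, -0.632, 0.773, -0.028]
wrist_force: [0.0, -0.2, 0.3]
finger_gap: 0.0559
```

```bash
python3 - <<'E'
from plan import *
s,R=info();p=s['tcp_pos']
P,R2,o=pose(.0146,.0258,.088,lat=LAT-.0003); print(delta(p,R,P,R2)); snap('wrist','w17')
E
```

```text
t 26.65 tcp [506.1  31.2 292.6] x [-0.1977 -0.9764  0.0874] yaw -101.45 z [-0.016  -0.0859 -0.9962] F [ 0.  -0.2  0.3] T [0.05 0.02 0.03] gap 55.9
(array([-0.16,  0.03,  8.21]), array([-0.07,  0.03, -0.05]))
```

View pics/w17.png

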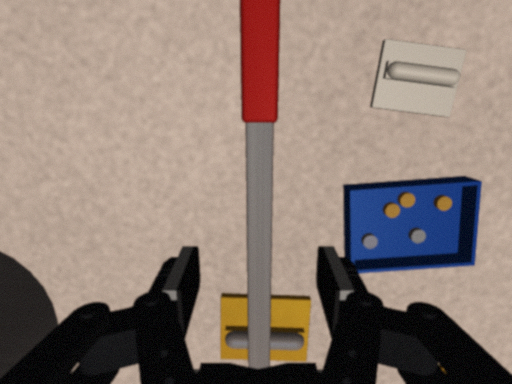

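Emit:
carry_out(motion=[{"jaw": 0.3, "tx": -0.1, "ty": 0, "tz": 3, "wx": 0, "wy": 0, "wz": 0}, {"jaw": 0.3, "tx": 0, "ty": 0, "tz": 3, "wx": 0, "wy": 0, "wz": 0}, {"jaw": 0.3, "tx": 0, "ty": 0, "tz": 1.6, "wx": 0, "wy": 0, "wz": 0}, {"jaw": 0.3, "tx": 0, "ty": 0, "tz": 0.4, "wx": 0, "wy": 0, "wz": 0}, {"jaw": 0.3, "tx": 0, "ty": 0, "tz": 0, "wx": 0, "wy": 0, "wz": 0}, {"jaw": -0.3, "tx": 0, "ty": 0, "tz": 0, "wx": 0, "wy": 0, "wz": 0}, {"jaw": -0.6, "tx": 0, "ty": 0, "tz": 0, "wx": 0, "wy": 0, "wz": 0}, {"jaw": -1, "tx": 0, "ty": 0, "tz": 0, "wx": 0, "wy": 0, "wz": 0}, {"jaw": -1, "tx": 0, "ty": 0, "tz": 0, "wx": 0, "wy": 0, "wz": 0}, {"jaw": -1, "tx": 0, "ty": 0, "tz": 0, "wx": 0, "wy": 0, "wz": 0}], force=90)

```text
clock: 27.95
tcp_pos: [0.5052, 0.0256, 0.2135]
orientation: [-0.033, -0.633, 0.773, -0.029]
wrist_force: [-2.1, -0.3, 5.9]
finger_gap: 0.015
```

```bash
python3 - <<'E'
from plan import *
s,R=look('18');p=s['tcp_pos']
o,bx,bz=barpts(s,R);tip=o+.1884*bx+.0078*bz;d=tip@n-FACE
for a in [(d,.0185,.23),(d-.03,.0265,.23),(d-.08,.050,.20),(d-.12,.09,.1)]:
  P,R2,o=pose(*a,lat=LAT-.0003); print(a,clear(*a),delta(p,R,P,R2)); p,R=P,R2
E
```

```text
t 27.95 tcp [505.2  25.6 213.5] x [-0.1977 -0.9763  0.0878] yaw -101.45 z [-0.0146 -0.0866 -0.9961] F [-2.1 -0.3  5.9] T [-0.04  0.37  0.12] gap 15.0
tip depth 14.6 z 28.6 lat off 0.8 th 0.088 clr 2.9
tip side [248.6 173.4] top [215.5 191.2]
toe base side [249.7 177.4] top [221.6 192.7]
hend side [274.3 223.9] top [329.1 217. ]
hendtop side [274.3 218.1] top [329.6 216.9]
(np.float64(0.014556686957374998), 0.0185, 0.23) 0.866249852072348 (array([-2.67,  0.05, -1.5 ]), array([-0.15,  8.14, -0.06]))
(np.float64(-0.015443313042625001), 0.0265, 0.23) 1.8162553060597029 (array([ 3.1,  0. , -0.1]), array([0., 0., 0.]))
(np.float64(-0.065443313042625), 0.05, 0.2) 14.162733839918111 (array([ 5.9 ,  0.  , -0.57]), array([-0.  , -1.72,  0.  ]))
(np.float64(-0.105443313042625), 0.09, 0.1) 52.65128315804733 (array([ 6.31, -0.  , -1.15]), array([ 0.  , -5.73, -0.  ]))
```

```bash
sed -i 's/G=np.array(.*/G=np.array([-.0008,0,.1796])/' plan.py; python3 - <<'E'
from plan import *
s,R=info();p=s['tcp_pos']
o,bx,bz=barpts(s,R);tip=o+.1884*bx+.0078*bz;d=tip@n-FACE;print(d,tip[2])
for a in [(d-.001,.0215,.18),(d-.001,.0200,.22),(d-.03,.0285,.22),(d-.08,.050,.20),(d-.12,.09,.1)]:
  P,R2,o=pose(*a,lat=LAT-.0003,g=G); print(a,clear(*a),delta(p,R,P,R2)); p,R=P,R2
E
```

```text
t 28.05 tcp [505.3  25.5 213.5] x [-0.1977 -0.9763  0.0878] yaw -101.45 z [-0.0146 -0.0867 -0.9961] F [-2.5 -0.3  4.2] T [-0.09  0.39  0.1 ] gap 15.4
0.014274797662961969 0.02570519805357934
(np.float64(0.013274797662961968), 0.0215, 0.18) 0.7772547674029258 (array([-1.6 ,  0.05, -1.24]), array([-0.16,  5.27, -0.05]))
(np.float64(0.013274797662961968), 0.02, 0.22) 1.4912529034419222 (array([-0.73, -0.  , -0.6 ]), array([0.  , 2.29, 0.  ]))
(np.float64(-0.01572520233703803), 0.0285, 0.22) 3.457722153406851 (array([ 3.02,  0.  , -0.2 ]), array([0., 0., 0.]))
(np.float64(-0.06572520233703803), 0.05, 0.2) 14.106731082438783 (array([ 5.69,  0.  , -0.63]), array([-0.  , -1.15, -0.  ]))
(np.float64(-0.10572520233703803), 0.09, 0.1) 52.623141186669905 (array([ 6.34, -0.  , -1.15]), array([ 0.  , -5.73, -0.  ]))
```

Emit:
carry_out(motion=[{"jaw": -1, "tx": -0.5, "ty": 0, "tz": -0.42, "wx": 0, "wy": 1.7, "wz": 0}, {"jaw": -1, "tx": -0.55, "ty": 0, "tz": -0.42, "wx": 0, "wy": 1.8, "wz": 0}, {"jaw": -1, "tx": -0.55, "ty": 0, "tz": -0.42, "wx": 0, "wy": 1.8, "wz": 0}, {"jaw": -1, "tx": -0.38, "ty": 0, "tz": -0.32, "wx": 0, "wy": 1.15, "wz": 0}, {"jaw": -1, "tx": -0.35, "ty": 0, "tz": -0.3, "wx": 0, "wy": 1.15, "wz": 0}, {"jaw": -1, "tx": 0, "ty": 0, "tz": 0, "wx": 0, "wy": 0, "wz": 0}, {"jaw": -1, "tx": 0, "ty": 0, "tz": 0, "wx": 0, "wy": 0, "wz": 0}])

```text
clock: 28.92
tcp_pos: [0.5101, 0.0507, 0.2282]
orientation: [-0.085, -0.629, 0.769, -0.07]
wrist_force: [0.1, -0.3, -6.2]
finger_gap: 0.0151
```

```bash
python3 - <<'E'
from plan import *
s,R=look('19');p=s['tcp_pos']
for a in [(-.016,.029,.22),(-.066,.050,.20),(-.106,.09,.1)]:
  P,R2,o=pose(*a,lat=LAT+.0003,g=G); print(a,clear(*a),delta(p,R,P,R2)); p,R=P,R2
E
```

```text
t 28.925 tcp [510.1  50.7 228.2] x [-0.1941 -0.9563  0.2186] yaw -101.47 z [-0.0415 -0.2147 -0.9758] F [ 0.1 -0.3 -6.2] T [ 0.44 -0.07 -0.  ] gap 15.1
tip depth 13.6 z 19.2 lat off 0.6 th 0.220 clr 0.8
tip side [248.6 176. ] top [216.1 191.5]
toe base side [249.7 179.4] top [222.3 193. ]
hend side [274.  211.2] top [329.6 216.8]
hendtop side [273.8 204.9] top [329.4 216.6]
(-0.016, 0.029, 0.22) 3.885701887660466 (array([ 3.11, -0.03, -0.3 ]), array([-0.1 , -0.02, -0.07]))
(-0.066, 0.05, 0.2) 14.052137214634088 (array([ 5.68,  0.  , -0.58]), array([-0.  , -1.15, -0.  ]))
(-0.106, 0.09, 0.1) 52.59570719708986 (array([ 6.34, -0.  , -1.15]), array([ 0.  , -5.73, -0.  ]))
```

View pics/s19b.png

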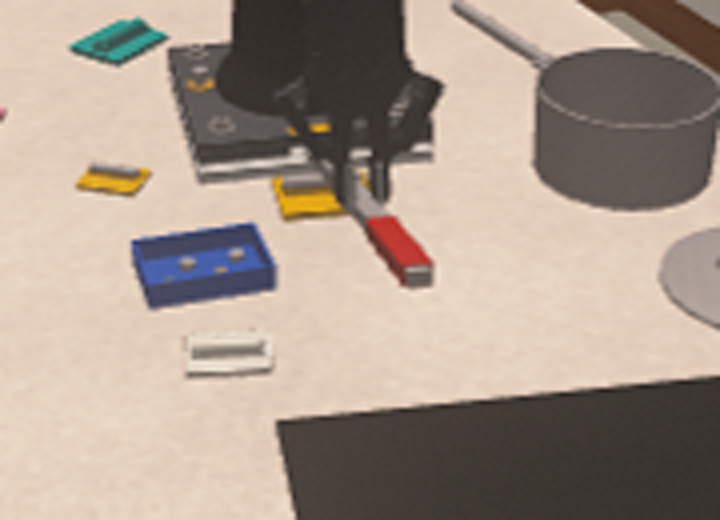

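Emit:
carry_out(motion=[{"jaw": -1, "tx": 0.6, "ty": 0, "tz": -0.05, "wx": 0, "wy": 0, "wz": 0}, {"jaw": -1, "tx": 1.2, "ty": 0, "tz": -0.1, "wx": 0, "wy": 0, "wz": 0}, {"jaw": -1, "tx": 1.5, "ty": 0, "tz": -0.15, "wx": 0, "wy": 0, "wz": 0}, {"jaw": -1, "tx": 2.5, "ty": 0, "tz": -0.3, "wx": 0, "wy": 0, "wz": 0}, {"jaw": -1, "tx": 3, "ty": 0, "tz": -0.8, "wx": 0, "wy": -1.2, "wz": 0}, {"jaw": -1, "tx": 3.2, "ty": 0, "tz": -3, "wx": 0, "wy": -5.7, "wz": 0}, {"jaw": -1, "tx": 3.2, "ty": 0, "tz": -4, "wx": 0, "wy": -5.7, "wz": 0}, {"jaw": -1, "tx": 0, "ty": 0, "tz": 0, "wx": 0, "wy": 0, "wz": 0}, {"jaw": -1, "tx": 0, "ty": 0, "tz": 0, "wx": 0, "wy": 0, "wz": 0}])

```text
clock: 30.15
tcp_pos: [0.4822, -0.0829, 0.3392]
orientation: [-0.0, -0.633, 0.774, -0.001]
wrist_force: [-0.1, -0.4, -6.2]
finger_gap: 0.0149
```

```bash
python3 - <<'E'
from plan import *
s,R=look('20')
snap('wrist','w20');print(s['joint_pos'].round(2))
E
```

```text
t 30.15 tcp [482.2 -82.9 339.2] x [-0.1996 -0.9799  0.0015] yaw -101.51 z [ 9.0e-04 -1.7e-03 -1.0e+00] F [-0.1 -0.4 -6.2] T [0.12 0.04 0.04] gap 14.9
tip depth -81.0 z 167.1 lat off -0.3 th 0.001 clr 136.2
tip side [253.8 147.6] top [242.7 196.1]
toe base side [255.1 152.2] top [249.4 197.8]
hend side [284.8 208.7] top [370.3 225.6]
hendtop side [285.  202.3] top [372.2 225.9]
[-0.33  0.18 -0.29  1.1  -0.   -1.7 ]
```

View pics/s20b.png

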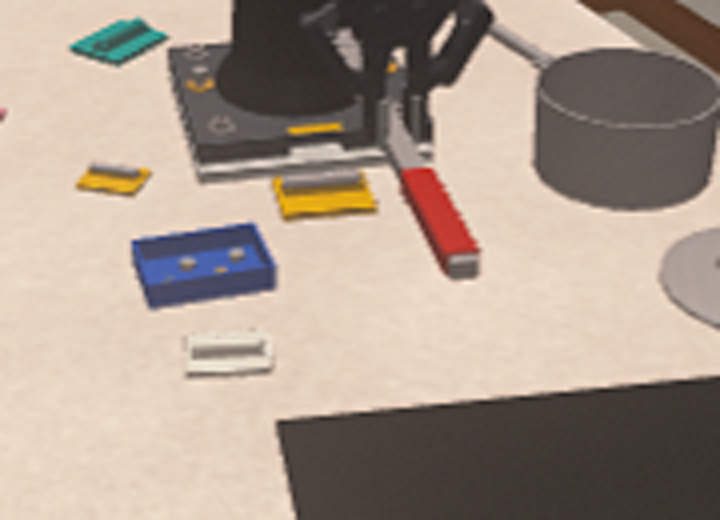

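View pics/w20.png

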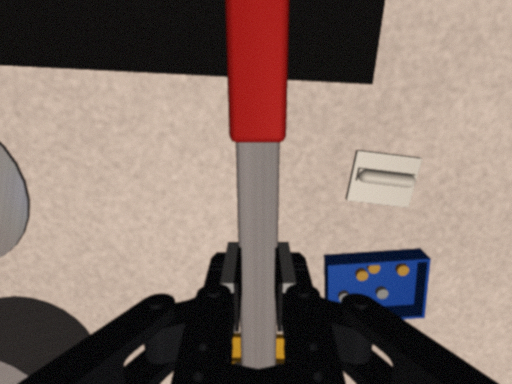

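The bar is clear of the notch, the pedestal still stands raised and the fulcrum is in place. Carrying the bar back over the mat.

Emit:
carry_out(motion=[{"jaw": -1, "tx": 2.7, "ty": -1.2, "tz": 0, "wx": 0, "wy": 0, "wz": 0}, {"jaw": -1, "tx": 4, "ty": -1.8, "tz": 0, "wx": 0, "wy": 0, "wz": 0}, {"jaw": -1, "tx": 4.4, "ty": -2, "tz": 0, "wx": 0, "wy": 0, "wz": 0}, {"jaw": -1, "tx": 4, "ty": -1.8, "tz": 0, "wx": 0, "wy": 0, "wz": 0}, {"jaw": -1, "tx": 2.6, "ty": -1.2, "tz": 0, "wx": 0, "wy": 0, "wz": 0}, {"jaw": -1, "tx": 0, "ty": 0, "tz": 0, "wx": 0, "wy": 0, "wz": 5}, {"jaw": -1, "tx": 0, "ty": 0, "tz": 0, "wx": 0, "wy": 0, "wz": 9}, {"jaw": -1, "tx": 0, "ty": 0, "tz": 0, "wx": 0, "wy": 0, "wz": 9}, {"jaw": -1, "tx": 0, "ty": 0, "tz": 0, "wx": 0, "wy": 0, "wz": 9}, {"jaw": -1, "tx": 0, "ty": 0, "tz": 0, "wx": 0, "wy": 0, "wz": 9}, {"jaw": -1, "tx": 0, "ty": 0, "tz": 0, "wx": 0, "wy": 0, "wz": 9}, {"jaw": -1, "tx": 0, "ty": 0, "tz": 0, "wx": 0, "wy": 0, "wz": 9}, {"jaw": -1, "tx": 0, "ty": 0, "tz": 0, "wx": 0, "wy": 0, "wz": 9}, {"jaw": -1, "tx": 0, "ty": 0, "tz": 0, "wx": 0, "wy": 0, "wz": 9}, {"jaw": -1, "tx": 0, "ty": 0, "tz": 0, "wx": 0, "wy": 0, "wz": 7}, {"jaw": -1, "tx": 0, "ty": 0, "tz": 0, "wx": 0, "wy": 0, "wz": 3.5}, {"jaw": -1, "tx": 0, "ty": 0, "tz": 0, "wx": 0, "wy": 0, "wz": 0}, {"jaw": -1, "tx": 0, "ty": 0, "tz": 0, "wx": 0, "wy": 0, "wz": 0}])

```text
clock: 32.55
tcp_pos: [0.5264, -0.2713, 0.3392]
orientation: [0.0, 0.077, 0.997, -0.0]
wrist_force: [-0.2, -0.1, -5.5]
finger_gap: 0.0148
```

```bash
python3 - <<'E'
from plan import *
s,R=info();p=s['tcp_pos']
yw=np.radians(170.5);x=np.array([np.cos(yw),np.sin(yw),0]);R2=np.c_[x,np.cross(-Z,x),-Z]
print(delta(p,R,np.array([.5262,-.2717,.1836]),R2)); o=snap('side','s21'); cv2.imwrite('pics/s21b.png',cv2.resize(o[100:320,190:420],None,fx=3,fy=2.7)); snap('wrist','w21')
E
```

```text
t 32.55 tcp [ 526.4 -271.3  339.2] x [-9.882e-01  1.534e-01 -7.000e-04] yaw 171.18 z [ 7.e-04 -1.e-04 -1.e+00] F [-0.2 -0.1 -5.5] T [0.   0.   0.01] gap 14.8
(array([ 0.03, -0.04, 15.56]), array([0.  , 0.04, 0.68]))
```

View pics/s21b.png

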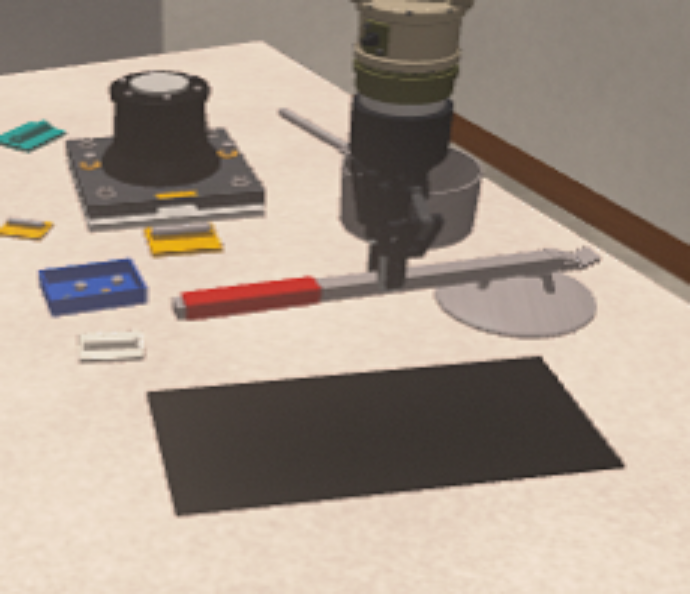

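The side view shows the bar level above the mat and the pedestal standing raised. Now I'll lower it.

Emit:
carry_out(motion=[{"jaw": -1, "tx": 0, "ty": 0, "tz": 2, "wx": 0, "wy": 0, "wz": 0.7}, {"jaw": -1, "tx": 0, "ty": 0, "tz": 4, "wx": 0, "wy": 0, "wz": 0}, {"jaw": -1, "tx": 0, "ty": 0, "tz": 4, "wx": 0, "wy": 0, "wz": 0}, {"jaw": -1, "tx": 0, "ty": 0, "tz": 3, "wx": 0, "wy": 0, "wz": 0}, {"jaw": -1, "tx": 0, "ty": 0, "tz": 1.5, "wx": 0, "wy": 0, "wz": 0}, {"jaw": -1, "tx": 0, "ty": 0, "tz": 0.5, "wx": 0, "wy": 0, "wz": 0}, {"jaw": -1, "tx": 0, "ty": 0, "tz": 0.2, "wx": 0, "wy": 0, "wz": 0}, {"jaw": -1, "tx": 0, "ty": 0, "tz": 0, "wx": 0, "wy": 0, "wz": 0}, {"jaw": -1, "tx": 0, "ty": 0, "tz": 0, "wx": 0, "wy": 0, "wz": 0}])

```text
clock: 33.78
tcp_pos: [0.527, -0.2724, 0.1893]
orientation: [0.002, 0.084, 0.996, -0.001]
wrist_force: [0.2, 0.1, -5.3]
finger_gap: 0.0155
```

Emit:
carry_out(motion=[{"jaw": -1, "tx": 0, "ty": 0, "tz": 0.1, "wx": 0, "wy": 0, "wz": 0}, {"jaw": -1, "tx": 0, "ty": 0, "tz": 0.1, "wx": 0, "wy": 0, "wz": 0}, {"jaw": -1, "tx": 0, "ty": 0, "tz": 0, "wx": 0, "wy": 0, "wz": 0}])

```text
clock: 34.15
tcp_pos: [0.5265, -0.272, 0.1861]
orientation: [0.001, 0.084, 0.996, -0.0]
wrist_force: [0.5, -0.3, -5.9]
finger_gap: 0.0152
```

Emit:
carry_out(motion=[{"jaw": -1, "tx": 0, "ty": 0, "tz": 0.1, "wx": 0, "wy": 0, "wz": 0}, {"jaw": -1, "tx": 0, "ty": 0, "tz": 0.1, "wx": 0, "wy": 0, "wz": 0}, {"jaw": -1, "tx": 0, "ty": 0, "tz": 0, "wx": 0, "wy": 0, "wz": 0}, {"jaw": -1, "tx": 0, "ty": 0, "tz": 0, "wx": 0, "wy": 0, "wz": 0}])

```text
clock: 34.65
tcp_pos: [0.5266, -0.2721, 0.1842]
orientation: [0.001, 0.084, 0.996, -0.0]
wrist_force: [-0.0, -0.2, -6.0]
finger_gap: 0.015
```

Emit:
carry_out(motion=[{"jaw": -1, "tx": 0, "ty": 0, "tz": 0.1, "wx": 0, "wy": 0, "wz": 0}, {"jaw": -1, "tx": 0, "ty": 0, "tz": 0.05, "wx": 0, "wy": 0, "wz": 0}, {"jaw": -1, "tx": 0, "ty": 0, "tz": 0, "wx": 0, "wy": 0, "wz": 0}, {"jaw": -1, "tx": 0, "ty": 0, "tz": 0, "wx": 0, "wy": 0, "wz": 0}])

```text
clock: 35.15
tcp_pos: [0.5266, -0.272, 0.184]
orientation: [0.001, 0.084, 0.996, -0.001]
wrist_force: [-3.4, 2.9, 5.3]
finger_gap: 0.0152
```

Emit:
carry_out(motion=[{"jaw": -0.4, "tx": 0, "ty": 0, "tz": 0, "wx": 0, "wy": 0, "wz": 0}, {"jaw": -0.1, "tx": 0, "ty": 0, "tz": 0, "wx": 0, "wy": 0, "wz": 0}, {"jaw": 0.2, "tx": 0, "ty": 0, "tz": 0, "wx": 0, "wy": 0, "wz": 0}, {"jaw": 0.2, "tx": 0, "ty": 0, "tz": 0, "wx": 0, "wy": 0, "wz": 0}, {"jaw": 0.2, "tx": 0, "ty": 0, "tz": 0, "wx": 0, "wy": 0, "wz": 0}, {"jaw": 0.2, "tx": 0, "ty": 0, "tz": -2, "wx": 0, "wy": 0, "wz": 0}, {"jaw": 0.2, "tx": 0, "ty": 0, "tz": -4, "wx": 0, "wy": 0, "wz": 0}, {"jaw": 0.2, "tx": 0, "ty": 0, "tz": -5, "wx": 0, "wy": 0, "wz": 0}, {"jaw": 0.2, "tx": 0, "ty": 0, "tz": -4, "wx": 0, "wy": 0, "wz": 0}, {"jaw": 0.2, "tx": 0, "ty": 0, "tz": 0, "wx": 0, "wy": 0, "wz": 0}, {"jaw": 0.2, "tx": 0, "ty": 0, "tz": 0, "wx": 0, "wy": 0, "wz": 0}])

```text
clock: 36.52
tcp_pos: [0.5261, -0.2719, 0.3323]
orientation: [0.001, 0.084, 0.996, -0.0]
wrist_force: [0.5, -0.6, -0.7]
finger_gap: 0.0515
```

```bash
python3 - <<'E'
from plan import *
info(); o=snap('side','s22'); cv2.imwrite('pics/s22b.png',cv2.resize(o[100:320,190:420],None,fx=3,fy=2.7)); snap('wrist','w22'); snap('top','t22')
a=cv2.imread('pics/s16.png');
for f in ('s16','s22'):
    V=cv2.cvtColor(cv2.imread('pics/%s.png'%f),cv2.COLOR_BGR2HSV)[...,2]; print(V[170:190,222:232].mean(1).astype(int).tolist())
# bystander shifts: s0 vs s22 diffs, regions
d=cv2.absdiff(cv2.imread('pics/side0.png'),cv2.imread('pics/s22.png')).max(2)
for nm,(x0,y0,x1,y1) in dict(tray=(200,193,242,218),white=(213,220,241,236),pan=(300,150,355,192),lid=(331,196,392,225),fulc=(236,182,268,196)).items(): print(nm,d[y0:y1,x0:x1].mean().round(2),d[y0:y1,x0:x1].max())
E
```

```text
t 36.525 tcp [ 526.1 -271.9  332.3] x [-0.9859  0.1676 -0.0019] yaw 170.35 z [ 1.8e-03 -7.0e-04 -1.0e+00] F [ 0.5 -0.6 -0.7] T [-0.01  0.01 -0.02] gap 51.5
[114, 109, 114, 103, 97, 88, 70, 73, 72, 75, 124, 209, 184, 105, 120, 178, 235, 230, 229, 229]
[115, 110, 115, 103, 98, 89, 72, 75, 73, 76, 124, 209, 184, 105, 120, 178, 235, 230, 228, 229]
tray 7.71 12
white 9.28 13
pan 26.7 184
lid 9.5 173
fulc 8.15 12
```

View pics/s22b.png

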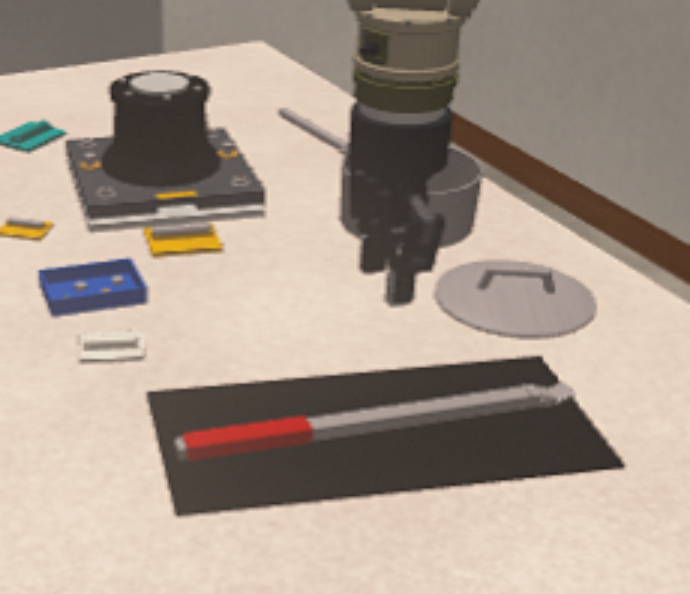

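View pics/w22.png

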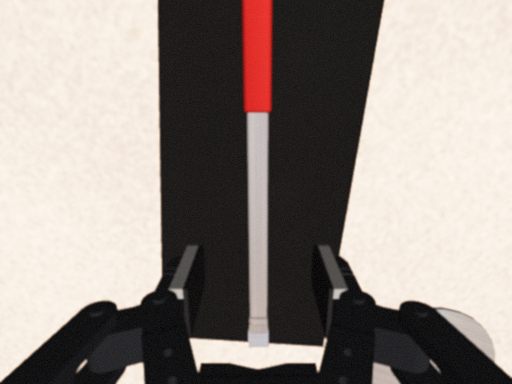

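View pics/t22.png

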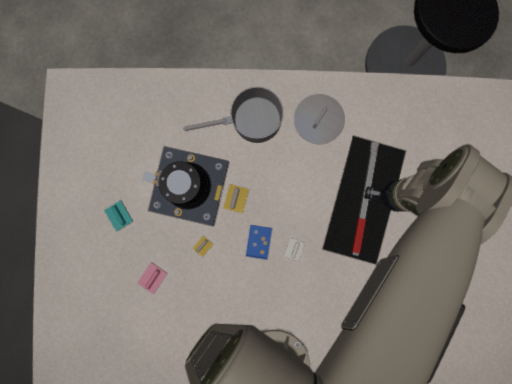

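```bash
python3 - <<'E'
from workcell import env
print(env.hand_in())
E
```

```text
the job is handed in; nothing more can be done
None
```

The pedestal is levered up and standing raised on its pins, and the bar lies flat back on the mat. I handed the job in at about 37 s of the 72 s allowed. `hand_in` gives no verdict.

- **Insertion:** I put the toe about 14 mm into the 16 mm deep notch, with the bar over the large yellow fulcrum. I then let go and pressed on the red handle with shut fingers.
- **Feeling the screw heads:** The press needed about 14–16.5 N while the pedestal rose. It then climbed to 20–21 N as the handle stopped, at about 8 mm of lift. By the "about 4 N per newton" rule, that is roughly 20 N on the heads, and I eased off there. I judged this by force and motion alone and did not check the heads separately in the pictures.
- **Drawing out:** I regripped the bar, freed the toe from the notch roof, drew it out and laid it where it had been.

**Last checks**
- **Pedestal:** the flange edge in the side view is at the same height as just after easing off.
- **Tray and fulcrum:** the side view matches the first picture to within a brightness difference of 13 grey levels.
- **Saucepan and lid:** the automatic side-view comparison failed for these (differences up to 184 and 173 levels), with the arm standing in front of the pan. By eye, both are in the same place in the top view.
- **Bar:** it lies as it did at the start. Its toe tip appears at the very edge of the mat, also as at the start.
- **Arm:** wrist force is near zero and the gripper is open about 15 cm above the bar, touching nothing.
- **One mismatch:** on the regrip the gripper sat about 3 mm higher on the bar than planned. I corrected for it before drawing out.

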